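# Load the marking station, run it behind its guard and open it again

### The arm

A 7-joint arm with a two-finger parallel gripper is mounted at the origin on the work surface. World frame = base frame: x ahead of the robot, y to its left, z up, the work surface at z = 0. Lengths are in m, angles in rad, forces in N, time in s.
With the tool pointing down it reaches from about 0.4 to 0.85 m from the base axis. Payload 4.4 kg.
Tool frame: the origin (TCP) lies at the very end of the fingers, on their centre line; the grasp point (between the pads) lies 19 mm behind it; z points along the fingers, y is the direction in which the jaws open and shut (so a half turn about z gives the same grasp; the last joint's range is limited). The gripper opens to 94 mm and grips with 3 to 60 N. Pads are 16 mm wide; open, the fingers measure 119 mm over their backs; the gripper's body (75 mm by 177 mm) begins 78 mm behind the grasp point.
Start: joints at [-1.297, 0.628, 0.038, 1.517, -0.027, 0.996, -0.02], TCP at [0.217, 0.613, 0.205] pointing down, gripper open.
Joint ranges: [-3.06, 3.06], [-0.37, 2.12], [-1.25, 1.32], [0.18, 2.47], [-1.1, 4.24], [0.23, 1.98], [-2.94, 2.94]. Speed limits (rad/s): [2.57, 2.57, 3.14, 3.14, 3.14, 3.14, 3.14].

### API

Orientations are given as [roll, pitch, yaw] about the fixed x, y, z axes, in that order (R = Rz(yaw) Ry(pitch) Rx(roll)).
In Python, from workcell import bot, snapshot, camera_model, finder gives the robot as it stands. The module is installed in compiled form; this text tells all that it offers.
- The arm moves only by the tool jog_arm, never from a script. Its arguments are lists of equal length, an entry for each row: "fingers": the closure, from -1 (fully open) to 1 (shut), so that 0 is half open; "slide": the shift along the tool's x, y, z in m, a list of three; "twist": the turn, a rotation vector about the tool's x, y, z in rad, a list of three. A call has exactly 10 rows; each row shifts and turns the pose as measured when the row begins, along the tool's axes as they then stand; what a row does not reach is not made up. A row lasts 1/8 s, in which the tool goes at most 62.5 mm and 10.7 degrees, less where a joint would pass 70% of its speed; a pose out of reach is approached as far as the arm can. A call is refused whole if a number of a shift passes 0.0625 or a number of a turn 0.188, either way. A call with a gripper value outside its range is refused whole. The fingers move at their own pace and stop on an object; "squeeze" is the grip in N (left out, the last holds). Time passes only in rows, so rows that do not move let the fingers close, or fill a call up. It gives the time, the measured TCP pose, the force and the opening at its end, in the units of the state.
- bot.get_obs(): the state, without advancing time (a new reading comes with each control period).
- snapshot(name): name is "scene" or "top" or "wrist"; returns (picture, depth): 420x560x3 uint8, red, green, blue; 420x560 float32, m along the optical axis (not along the pixel's ray), 0 where there is no reading.
- camera_model(name): a dict with "K" (3x3 intrinsics, pixels), "k1" (the pictures are not rectified: a ray, as slopes to the right and down, at radius r is drawn at 1 + k1 r^2 times it, then the intrinsics apply), "world_from_camera" (4x4, takes a point from camera to world coordinates). Camera axes: x right, y down, z forward; pixel columns grow to the right and rows downward; lengths in m; the calibration is good to about 2 mm. A picture is of the moment at which its call begins: read the wrist's pose just before it. camera_model takes no time and is no camera call; for the wrist camera it gives the pose at the moment of the call.
- bot.job_done(): hands the job in, once; it reports no verdict.
Trained networks look in the newest picture that a camera, given by its name, has taken for a name from the list of things; names that differ only in an ending like _2 or _b are one class to them, and where a whole thing is asked for, a point or a joint stands for the part that bears it (a point fixed in the world has none). Each returns a list of dicts, best first, with "conf" (0 to 1); they miss things now and then, are a little off and sometimes report something else, mostly with a low value. They report only what shows in the picture. A call takes as long as a camera call. They do not tell look-alikes from the thing itself.
- finder.find_in(camera, query): "rect" ([left, top, right, bottom] as shares, 0 to 1, of the picture: columns of its width, rows of its height, round what is visible of it).
- finder.mark_of(camera, query): "centre" ([column, row] as shares, 0 to 1, of the picture: columns of its width, rows of its height: a listed point, or the origin of a listed thing).
The state is a dict: "t": time; "joints": joint angles; "joint_velocities": joint speeds; "joint_torque": joint torques, N m; "ee_pos": TCP position; "eef_rot": TCP orientation; "wrist_force": force on the tool from outside, world axes, zero at the start; "moment": the same for the moment, N m; "opening": finger opening in m.
Only numpy, scipy, OpenCV 4.12 (cv2) and the standard library are available. Lean on these libraries where they do the work, as an engineer would, in place of code of your own. Each camera call takes 0.05 s, during which the arm holds its last target.

### The job

Raise the clear guard of the marking station all the way to its open stop, then lower every loose carrier plate onto a pair of locating pins, one carrier to a nest (any nest), until it rests flush. Lower the guard until it is fully closed, run the machine from the console by pressing the small, then the medium, then the large button all the way down, one at a time, and afterwards raise the guard to its open stop again, leaving the carriers on their pins. Bring the guard gently onto its stops every time, press no button while the guard is open, and leave the other things on the bench where they are.

Things in the scene. Friction and masses are not known exactly. Their poses are not given: they have to be found in the camera images.
- carrier1: loose carrier: aluminium plate 100 x 64 x 10 mm (long side x) with white strips and a black square lifting block, 22 x 22 mm, on its centre, its top 42 mm above the underside. Two 13 mm through holes 36 mm either side of the centre along x. Origin: centre of underside, z up. 0.15-0.25 kg. Fits either way round (half turn). Two or three are on the bench; an absent one reads None throughout
- carrier2: loose carrier: aluminium plate 100 x 64 x 10 mm (long side x) with white strips and a black square lifting block, 22 x 22 mm, on its centre, its top 42 mm above the underside. Two 13 mm through holes 36 mm either side of the centre along x. Origin: centre of underside, z up. 0.15-0.25 kg. Fits either way round (half turn). Two or three are on the bench; an absent one reads None throughout
- carrier3: loose carrier: aluminium plate 100 x 64 x 10 mm (long side x) with white strips and a black square lifting block, 22 x 22 mm, on its centre, its top 42 mm above the underside. Two 13 mm through holes 36 mm either side of the centre along x. Origin: centre of underside, z up. 0.15-0.25 kg. Fits either way round (half turn). Two or three are on the bench; an absent one reads None throughout
- nest_left (a point): centre of the left (+y of the station) nest's floor on the marking station, 15 mm above the bench. Two steel pins, 10 mm across, 16 mm tall, the upper 6 mm tapered, stand 36 mm either side of it along its x. Axes: the station's, x away from the robot to the hinge, z up; nests lie 80 mm apart along y. A carrier is flush when its origin is at this point, its x along this x (either way)
- nest_mid (a point): centre of the middle nest's floor on the marking station, 15 mm above the bench. Two steel pins, 10 mm across, 16 mm tall, the upper 6 mm tapered, stand 36 mm either side of it along its x. Axes: the station's, x away from the robot to the hinge, z up; nests lie 80 mm apart along y. A carrier is flush when its origin is at this point, its x along this x (either way)
- nest_right (a point): centre of the right (-y of the station) nest's floor on the marking station, 15 mm above the bench. Two steel pins, 10 mm across, 16 mm tall, the upper 6 mm tapered, stand 36 mm either side of it along its x. Axes: the station's, x away from the robot to the hinge, z up; nests lie 80 mm apart along y. A carrier is flush when its origin is at this point, its x along this x (either way)
- guard (a joint): clear steel-framed guard, 290 mm wide (y), 155 mm deep, hinged at its far (+x) edge: 0 rad = closed on rubber stops, 1.7 = open on its rear stop; may start ajar. Stiff hinge: stays where left; about 5 N at the handle raises it, 1 to 3 N lowers it. Closed, its underside is 72 mm above the bench (a seated carrier reaches 57 mm). Side cheeks: 67 mm high, 284 mm apart
- guard_handle (a point): middle of the guard's handle, a black round bar 12 mm thick and 100 mm long along the station's y, at the guard's free edge, 205 mm from the hinge line; 37 mm of free gap between bar and guard, and nothing beneath it. Held from above, the bar can pivot between the finger pads as the guard swings
- guard_hinge (a point): point on the guard's hinge line, 75 mm above the bench, midway along the guard; fixed to the station with its axes (y along the hinge line, x away from the robot, z up)
- button_small (a joint): travel of the small spring button (round steel cap 20 mm across) on the white console: 0 = up, 0.006 m = fully down, which takes 5 N straight down; springs back. The three buttons stand in a row about 70 mm apart on the console's top, in any order
- button_small_top (a point): centre of the top face of the small button's cap, moves with it
- button_medium (a joint): travel of the medium spring button (round steel cap 32 mm across) on the white console: 0 = up, 0.006 m = fully down, which takes 5 N straight down; springs back. The three buttons stand in a row about 70 mm apart on the console's top, in any order
- button_medium_top (a point): centre of the top face of the medium button's cap, moves with it
- button_large (a joint): travel of the large spring button (round steel cap 46 mm across) on the white console: 0 = up, 0.006 m = fully down, which takes 5 N straight down; springs back. The three buttons stand in a row about 70 mm apart on the console's top, in any order
- button_large_top (a point): centre of the top face of the large button's cap, moves with it
- tape_roll: green tape roll lying flat, 100 mm across, 25 mm high; a bystander to leave where it is. Origin: underside
- bottle: white plastic bottle, 60 mm across, 150 mm tall; a bystander to leave where it is. Origin: underside
- wrench: steel wrench lying on the bench, about 150 mm; a bystander to leave where it is. Origin: underside
- jar: jar, 64 mm across, 80 mm tall; a bystander to leave where it is. Origin: underside
- roller_weight: steel weight, 56 mm across, 60 mm high with a narrow grip; a bystander to leave where it is. Origin: underside
Not all that is in view belongs to the job. Leave any turquoise look-alike of the carrier3 alone. What is shaped like the carrier1 but turquoise is not meant.

How it is judged:
By the outcome, as a careful person would: the job done as asked, in the order asked, and still so for the second after the job is handed in, with the robot touching nothing.
Of carrier1, carrier2, carrier3 only 2 to 3 are there at a start; the rules pass over those that are not, and their reading is None.
At some moment in a run one of carrier1, carrier2, carrier3 may be knocked a few centimetres aside while the robot is not near it.
Once in a run the grip may slacken for a moment while it holds something.
It also fails if it takes over 208 s, if anything falls off the work surface, if the arm or the gripper's body presses on something with over 40 N, if the wrist force passes 120 N, or if a joint passes its speed limit or range.

## Working session

There is one attempt and no reset: what is moved stays moved. The work goes in short steps, Python scripts to look and compute and a tool call to move; the robot and the scene stay as the last step left them, time stands still between calls to the robot, and variables do not carry over. Pictures are saved under pics/ and viewed, and the job is handed in when it is done.

Besides the shell and the picture viewer there is one more tool, called after "Emit:" by a JSON object that holds its "method" and its "body". jog_arm: Moves the arm, as the interface text tells. Its arguments: {"type":"object","properties":{"fingers":{"type":"array"},"slide":{"type":"array"},"twist":{"type":"array"},"squeeze":{"type":"number"}},"required":["fingers","slide","twist"]}

```bash
mkdir -p pics; cat > h.py <<'E'
import numpy as np, cv2
from scipy.spatial.transform import Rotation as Ro
from workcell import bot, snapshot, camera_model, finder
def save(n,im): cv2.imwrite('pics/'+n+'.png',cv2.cvtColor(im,cv2.COLOR_RGB2BGR))
def world(cam,u,v,d=None,z=None,M=None):
    M=M or camera_model(cam);K=M['K'];k=M['k1']
    p=cv2.undistortPoints(np.array([[[u,v]]],float),np.array(K,float),np.array([k,0,0,0,0.]))[0,0]
    T=np.array(M['world_from_camera']);r=T[:3,:3]@np.array([p[0],p[1],1]);o=T[:3,3]
    if z is not None: d=(z-o[2])/r[2]
    return o+r*d
def cloud(cam,dep,M=None):
    M=M or camera_model(cam);H,W=dep.shape
    uu,vv=np.meshgrid(np.arange(W),np.arange(H))
    p=cv2.undistortPoints(np.stack([uu,vv],-1).reshape(-1,1,2).astype(float),np.array(M['K'],float),np.array([M['k1'],0,0,0,0.])).reshape(H,W,2)
    T=np.array(M['world_from_camera'])
    c=np.dstack([p[...,0],p[...,1],np.ones((H,W))])*dep[...,None]
    return c@T[:3,:3].T+T[:3,3]
def proj(cam,P,M=None):
    M=M or camera_model(cam);T=np.array(M['world_from_camera'])
    c=T[:3,:3].T@(np.array(P)-T[:3,3]);
    q,_=cv2.projectPoints(c.reshape(1,1,3),np.zeros(3),np.zeros(3),np.array(M['K'],float),np.array([M['k1'],0,0,0,0.]));return q[0,0]
def st():
    o=bot.get_obs();print('t',round(o['t'],2),'pos',np.round(o['ee_pos'],4),'rot',np.round(o['eef_rot'],3),'F',np.round(o['wrist_force'],1),'op',round(float(o['opening']),4));return o
E
cat > a.py <<'E'
from h import *
st()
np.set_printoptions(suppress=True,precision=3)
for c in ['scene','top','wrist']:
    im,d=snapshot(c);save(c+'0',im);np.save(c+'0.npy',d)
    print(c,camera_model(c)['world_from_camera'],camera_model(c)['K'][0])
for q in ['carrier1','guard_handle','button_small_top','button_medium_top','button_large_top','nest_left','nest_mid','nest_right','guard_hinge']:
    for c in ['top','scene']:
        r=finder.mark_of(c,q)
        print(q,c,[(round(x['conf'],2),np.round(np.array(x['centre'])*[560,420],1).tolist()) for x in r[:5]])
st()
E
python3 a.py
```

```text
t 0.0 pos [0.2164 0.6122 0.2046] rot [-3.14   0.     2.802] F [-0.1 -0.4  0.1] op 0.0939
scene [[ 0.08   0.776 -0.625  1.16 ]
 [ 0.997 -0.07   0.04   0.014]
 [-0.013 -0.627 -0.779  0.927]
 [ 0.     0.     0.     1.   ]] [387.405   0.    275.545]
top [[ 0.013 -0.998  0.065  0.435]
 [-1.    -0.013 -0.007  0.082]
 [ 0.007 -0.065 -0.998  1.195]
 [ 0.     0.     0.     1.   ]] [447.429   0.    282.231]
wrist [[ 0.335  0.912  0.236  0.149]
 [ 0.942 -0.324 -0.085  0.637]
 [-0.001  0.251 -0.968  0.385]
 [ 0.     0.     0.     1.   ]] [333.741   0.    276.614]
carrier1 top [(0.91, [213.1, 291.9]), (0.88, [116.7, 186.9]), (0.85, [204.4, 177.6]), (0.84, [166.3, 211.5]), (0.58, [206.8, 229.6])]
carrier1 scene [(0.95, [336.0, 168.1]), (0.85, [354.3, 244.7]), (0.83, [341.5, 211.2]), (0.71, [436.3, 235.7]), (0.67, [385.1, 219.2])]
guard_handle top [(0.78, [318.6, 222.0])]
guard_handle scene [(0.77, [245.0, 190.3])]
button_small_top top [(0.42, [456.6, 231.6]), (0.39, [164.1, 212.1])]
button_small_top scene [(0.57, [125.4, 207.4])]
button_medium_top top [(0.63, [457.2, 175.6]), (0.49, [206.0, 229.6])]
button_medium_top scene [(0.5, [116.4, 246.7])]
button_large_top top [(0.83, [453.6, 201.1])]
button_large_top scene []
nest_left top []
nest_left scene []
nest_mid top []
nest_mid scene [(0.68, [179.2, 211.7]), (0.15, [125.4, 228.4])]
nest_right top []
nest_right scene []
guard_hinge top []
guard_hinge scene [(0.72, [256.1, 267.7])]
t 1.05 pos [0.217 0.613 0.205] rot [ 3.142 -0.     2.802] F [-0.2  0.7 -0. ] op 0.0942
```

View pics/top0.png

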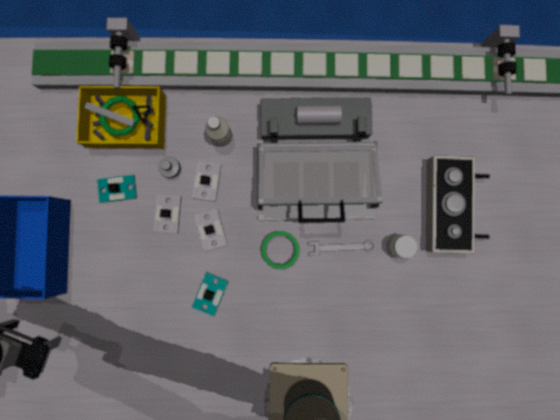

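View pics/scene0.png

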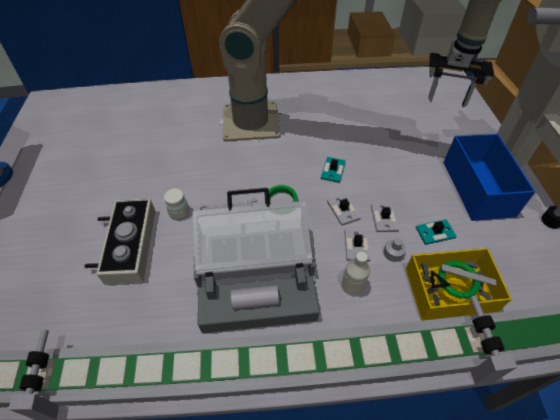

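View pics/wrist0.png

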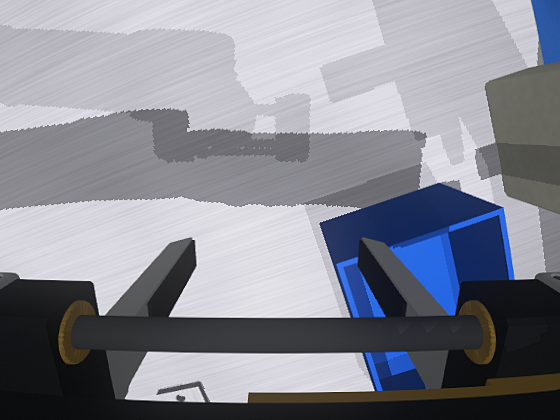

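The top view shows three white carriers at about (205,180), (167,213) and (210,230), and turquoise ones at (117,188) and (210,294). The station is at (320,170) with its handle at (321,213). The console is at (453,205), with the small button at (455,231), large at (454,203) and medium at (454,176). Next I'll measure these.

```bash
cat > b.py <<'E'
from h import *
np.set_printoptions(suppress=True,precision=4)
im=cv2.imread('pics/top0.png');d=np.load('top0.npy');C=cloud('top',d)
print('bench z',np.median(C[330:380,100:200,2]))
def rot(px,name):
    u,v=px;s=22
    sub=C[v-s:v+s,u-s:u+s];g=im[v-s:v+s,u-s:u+s]
    m=(sub[...,2]>0.006)&(sub[...,2]<0.018)
    m2=sub[...,2]>0.034
    m2&=sub[...,2]<0.05
    b=sub[m2];print(name,'block',b.mean(0),len(b),'max z',sub[...,2].max())
    pts=sub[m|m2][:,:2].astype(np.float32)
    # keep near block
    pts=pts[np.linalg.norm(pts-b.mean(0)[:2],axis=1)<0.07]
    r=cv2.minAreaRect(pts);bx=cv2.boxPoints(r)
    e=bx[1]-bx[0];e2=bx[2]-bx[1]
    L=e if np.linalg.norm(e)>np.linalg.norm(e2) else e2
    print('  rect c',np.array(r[0]),'size',np.array(r[1]),'yaw',np.arctan2(L[1],L[0])%np.pi)
for p,n in [((205,180),'A'),((167,213),'B'),((210,230),'C')]: rot(p,n)
print('handle');
for p in [(305,217),(320,217),(338,217),(321,221),(321,213),(303,212),(340,212)]: print(p,C[p[1],p[0]])
print('handle patch max'); sub=C[200:226,296:346];m=(sub[...,2]>0.06);
q=sub[m];print(q.min(0),q.max(0))
print('guard');
for p in [(262,146),(378,146),(262,200),(380,200),(300,146),(265,205),(375,205)]: print(p,C[p[1],p[0]])
print('console')
for p in [(455,231),(454,203),(454,176),(454,217),(454,163),(454,243)]: print(p,C[p[1]-1:p[1]+2,p[0]-1:p[0]+2].reshape(-1,3).mean(0))
big=cv2.resize(im[80:260,240:490],None,fx=3.2,fy=3.2,interpolation=cv2.INTER_CUBIC);cv2.imwrite('pics/top0z.png',big)
big=cv2.resize(im[150:260,90:250],None,fx=4.5,fy=4.5,interpolation=cv2.INTER_CUBIC);cv2.imwrite('pics/top0c.png',big)
E
python3 b.py
```

```text
bench z 0.0009150312918231318
A block [0.5773 0.2773 0.0424] 80 max z 1.195191290470793
  rect c [0.5804 0.2851] size [0.0938 0.1069] yaw 2.8361084
B block [0.4886 0.38   0.0418] 79 max z 1.195191290470793
  rect c [0.4891 0.3864] size [0.0963 0.102 ] yaw 3.1151128
C block [0.4474 0.2631 0.0426] 75 max z 1.195191290470793
  rect c [0.4485 0.267 ] size [0.1073 0.0761] yaw 0.36819068
handle
(305, 217) [0.4843 0.0135 0.0136]
(320, 217) [ 0.4846 -0.0258  0.0172]
(338, 217) [ 0.4852 -0.0732  0.0186]
(321, 221) [ 0.4697 -0.0162  0.1492]
(321, 213) [ 0.4953 -0.0286  0.0151]
(303, 212) [0.4974 0.019  0.0135]
(340, 212) [ 0.4918 -0.0618  0.1407]
handle patch max
[ 0.4347 -0.0755  0.1233] [0.5211 0.0818 1.1952]
guard
(262, 146) [0.659  0.1275 0.0806]
(378, 146) [ 0.6802 -0.1838 -0.0002]
(262, 200) [0.5182 0.1232 0.1351]
(380, 200) [ 0.5226 -0.1597  0.1285]
(300, 146) [0.6605 0.0317 0.0803]
(265, 205) [0.5144 0.1196 0.0175]
(375, 205) [ 0.5146 -0.1602  0.0697]
console
(455, 231) [ 0.451  -0.3589  0.0846]
(454, 203) [ 0.5213 -0.3573  0.0841]
(454, 176) [ 0.5896 -0.3579  0.085 ]
(454, 217) [ 0.4872 -0.3662  0.0606]
(454, 163) [ 0.6267 -0.3677  0.0616]
(454, 243) [ 0.4207 -0.3652  0.0612]
```

```bash
python3 -c "
import cv2
i=cv2.imread('pics/scene0.png');cv2.imwrite('pics/scene0z.png',cv2.resize(i[160:340,90:380],None,fx=2.7,fy=2.7,interpolation=cv2.INTER_CUBIC))"
```

```text
(no output)
```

View pics/top0z.png

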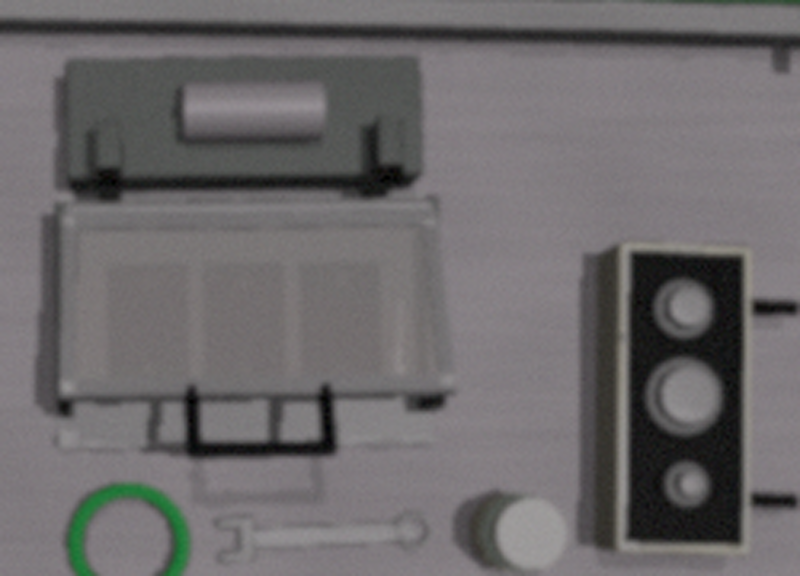

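View pics/scene0z.png

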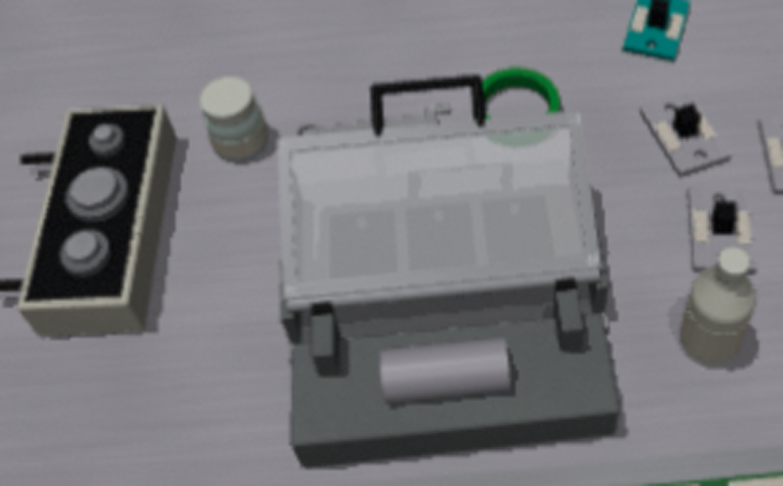

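```bash
cat >> h.py <<'E'
def plan(pos,yaw,n,cur=None,mx=None):
    """print tool-frame rows taking the tool (pointing down) straight to pos,yaw in n rows"""
    o=bot.get_obs();p=np.array(o['ee_pos']);R=Ro.from_euler('xyz',o['eef_rot']).as_matrix()
    Rt=Ro.from_euler('xyz',[np.pi,0,yaw]).as_matrix()
    w=Ro.from_matrix(R.T@Rt).as_rotvec()/n;step=(np.array(pos)-p)/n
    rows=[]
    for i in range(n):
        rows.append(np.round(R.T@step,4)+0.0); R=R@Ro.from_rotvec(w).as_matrix()
    print('slide',[r.tolist() for r in rows]);print('twist',np.round(w,4).tolist())
E
cat > c.py <<'E'
from h import *
np.set_printoptions(suppress=True,precision=4)
d=np.load('top0.npy');C=cloud('top',d)
im=cv2.imread('pics/top0.png').max(2)
sub=C[215:226,296:348];m=(sub[...,2]>0.135)&(sub[...,2]<0.16)
q=sub[m];print(len(q),q.min(0),q.max(0),q.mean(0))
A=np.c_[q[:,1],np.ones(len(q))];print('slope dx/dy',np.linalg.lstsq(A,q[:,0],rcond=None)[0])
# guard rear body edge line (front edge of rear body)
pts=[]
for u in range(275,365,3):
    col=C[132:150,u];pts+= [] 
plan([0.468,-0.018,0.24],np.pi/2,12)
o=bot.get_obs();print(o['joints'])
E
python3 c.py
```

```text
269 [ 0.4666 -0.0735  0.1419] [0.4848 0.0377 0.1565] [ 0.4732 -0.0178  0.1497]
slope dx/dy [-0.0173  0.4729]
slide [[-0.0373, -0.0426, -0.0029], [-0.0414, -0.0385, -0.0029], [-0.0452, -0.0341, -0.0029], [-0.0484, -0.0293, -0.0029], [-0.0512, -0.0242, -0.0029], [-0.0534, -0.0188, -0.0029], [-0.055, -0.0132, -0.0029], [-0.0561, -0.0075, -0.0029], [-0.0566, -0.0018, -0.0029], [-0.0564, 0.004, -0.0029], [-0.0557, 0.0098, -0.0029], [-0.0544, 0.0155, -0.0029]]
twist [-0.0, -0.0, 0.1026]
[-1.2968  0.6284  0.0385  1.5174 -0.027   0.9963 -0.02  ]
```

Emit:
{"method": "jog_arm", "body": {"fingers": [0.1,0.1,0.1,0.1,0.1,0.1,0.1,0.1,0.1,0.1], "slide": [[-0.037,-0.043,-0.003],[-0.041,-0.038,-0.003],[-0.045,-0.034,-0.003],[-0.048,-0.029,-0.003],[-0.051,-0.024,-0.003],[-0.053,-0.019,-0.003],[-0.055,-0.013,-0.003],[-0.056,-0.0075,-0.003],[-0.0565,-0.002,-0.003],[-0.0565,0.004,-0.003]], "twist": [[0,0,0.1026],[0,0,0.1026],[0,0,0.1026],[0,0,0.1026],[0,0,0.1026],[0,0,0.1026],[0,0,0.1026],[0,0,0.1026],[0,0,0.1026],[0,0,0.1026]], "squeeze": 15}}

```text
t: 2.3
ee_pos: [0.4238, 0.0763, 0.2357]
eef_rot: [3.134, -0.007, 1.751]
wrist_force: [0.2, 0.1, -0.8]
opening: 0.0424
```

```bash
python3 -c "
from h import *
st();plan([0.469,-0.018,0.20],np.pi/2+0.017,6)"
```

```text
t 2.3 pos [0.4238 0.0763 0.2357] rot [ 3.134 -0.007  1.751] F [ 0.2  0.1 -0.8] op 0.0424
slide [[-0.0169, 0.0045, 0.0059], [-0.0167, 0.005, 0.0059], [-0.0166, 0.0055, 0.0059], [-0.0164, 0.0059, 0.0059], [-0.0162, 0.0064, 0.0059], [-0.016, 0.0068, 0.0059]]
twist [0.0011, -0.0013, 0.0273]
```

Emit:
{"method": "jog_arm", "body": {"fingers": [0.1,0.1,0.1,0.1,0.1,0.1,0.1,0.1,0.1,0.1], "slide": [[-0.017,0.0045,0.006],[-0.017,0.005,0.006],[-0.017,0.0055,0.006],[-0.016,0.006,0.006],[-0.016,0.0065,0.006],[-0.016,0.007,0.006],[0,0,0],[0,0,0],[0,0,0],[0,0,0]], "twist": [[0.001,-0.001,0.027],[0.001,-0.001,0.027],[0.001,-0.001,0.027],[0.001,-0.001,0.027],[0.001,-0.001,0.027],[0.001,-0.001,0.027],[0,0,0],[0,0,0],[0,0,0],[0,0,0]]}}

```text
t: 3.55
ee_pos: [0.4726, -0.0256, 0.2001]
eef_rot: [3.136, -0.003, 1.575]
wrist_force: [0.7, 0.6, -0.4]
opening: 0.0421
```

```bash
python3 -c "
from h import *
np.set_printoptions(suppress=True,precision=4)
st();M=camera_model('wrist');im,d=snapshot('wrist');save('w1',im)
C=cloud('wrist',d,M)
im2,d2=snapshot('top');save('t1',im2)
r=finder.mark_of('wrist','guard_handle');print([(x['conf'],np.array(x['centre'])*[560,420]) for x in r])
np.save('w1c.npy',C)
m=(C[...,2]>.135)&(C[...,2]<.152)&(abs(C[...,1]+.018)<.12)&(C[...,0]<.49)
v,u=np.where(m);print(len(v));q=C[m]
print(q.min(0),q.max(0),q.mean(0),np.median(q,0))
A=np.c_[q[:,1],np.ones(len(q))];print('slope dx/dy',np.linalg.lstsq(A,q[:,0],rcond=None)[0])
plan([0.469,-0.018,0.127],np.pi/2+0.017,6)"
```

```text
t 3.55 pos [ 0.4726 -0.0256  0.2001] rot [ 3.136 -0.003  1.575] F [ 0.7  0.6 -0.4] op 0.0421
[(0.93, array([278.32, 212.52]))]
2534
[ 0.4673 -0.0718  0.139 ] [0.49   0.0396 0.152 ] [ 0.4759 -0.0115  0.1496] [ 0.4756 -0.0091  0.1502]
slope dx/dy [-0.0101  0.4758]
slide [[0.0013, -0.0007, 0.0122], [0.0013, -0.0007, 0.0122], [0.0013, -0.0006, 0.0122], [0.0013, -0.0006, 0.0122], [0.0013, -0.0006, 0.0122], [0.0013, -0.0006, 0.0122]]
twist [0.0009, -0.0005, -0.0022]
```

View pics/w1.png

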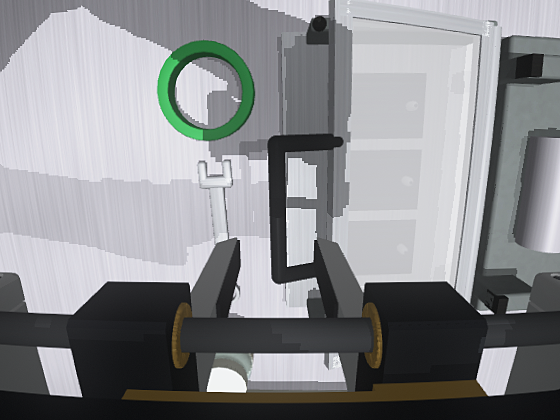

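The bar runs through the wrist view at column 278, rows 145–280, between the open fingers. That puts it at x=0.476, z=0.1445, so I'll lower and grip.

Emit:
{"method": "jog_arm", "body": {"fingers": [0.1,0.1,0.1,0.1,0.1,0.1,1,1,1,1], "slide": [[0.001,0.001,0.013],[0.001,0.001,0.013],[0.001,0.001,0.013],[0.001,0.0005,0.013],[0.001,0.0005,0.013],[0.001,0,0.0095],[0,0,0],[0,0,0],[0,0,0],[0,0,0]], "twist": [[0,0,0],[0,0,0],[0,0,0],[0,0,0],[0,0,0],[0,0,0],[0,0,0],[0,0,0],[0,0,0],[0,0,0]], "squeeze": 15}}

```text
t: 4.95
ee_pos: [0.4735, -0.019, 0.1193]
eef_rot: [-3.139, -0.003, 1.575]
wrist_force: [-2.9, -0.5, -2.1]
opening: 0.0118
```

```bash
cat > arc.py <<'E'
import sys
from h import *
# arc rows: hinge x, from current grasp point to angle; args: hx dtheta n
hx=float(sys.argv[1]);ds=[float(a) for a in sys.argv[2:]]
o=st();p=np.array(o['ee_pos']);x,z=p[0],p[2]+.019
th=np.arctan2(z-.075,hx-x);r=np.hypot(z-.075,hx-x);print('theta',th,'r',r)
R=Ro.from_euler('xyz',o['eef_rot']).as_matrix();rows=[]
r=.205
for d in ds:
    t2=th+d;dx=-r*(np.cos(t2)-np.cos(th));dz=r*(np.sin(t2)-np.sin(th));th=t2
    rows.append((np.round(R.T@np.array([dx,0,dz]),4)+0).tolist())
print(rows,'end',th)
E
python3 arc.py 0.66 .1 .1 .1 .1 .1 .1 .1 .1 .1 .1; python3 -c "
import numpy as np;C=np.load('w1c.npy')
for p in [(515,60),(505,60),(495,50),(485,50),(495,200),(510,200),(480,200)]: print(p,C[p[1],p[0]])"
```

```text
t 4.95 pos [ 0.4735 -0.019   0.1193] rot [-3.139e+00 -3.000e-03  1.575e+00] F [-2.9 -0.5 -2.1] op 0.0118
theta 0.3273380561653333 r 0.19693329107687835
[[0.0, 0.0075, -0.0191], [0.0, 0.0094, -0.0182], [0.0, 0.0111, -0.0172], [0.0, 0.0128, -0.016], [0.0, 0.0143, -0.0146], [0.0, 0.0157, -0.0131], [0.0, 0.017, -0.0115], [0.0, 0.018, -0.0097], [-0.0001, 0.0189, -0.0079], [-0.0001, 0.0196, -0.006]] end 1.3273380561653334
(515, 60) [0.68125511 0.10497214 0.085601  ]
(505, 60) [0.68235371 0.10747899 0.06986651]
(495, 50) [0.66282976 0.11264112 0.08336619]
(485, 50) [0.65164898 0.11144707 0.08640159]
(495, 200) [ 0.69892851 -0.02648164  0.05875069]
(510, 200) [ 0.71482455 -0.02611046  0.06006382]
(480, 200) [ 0.66628325 -0.02094855  0.08335928]
```

Emit:
{"method": "jog_arm", "body": {"fingers": [1,1,1,1,1,1,1,1,1,1], "slide": [[0,0.004,-0.01],[0,0.005,-0.012],[0,0.006,-0.013],[0,0.007,-0.013],[0,0.008,-0.0125],[0,0.008,-0.012],[0,0.009,-0.0115],[0,0.01,-0.011],[0,0.0105,-0.0105],[0,0.011,-0.01]], "twist": [[0,0,0],[0,0,0],[0,0,0],[0,0,0],[0,0,0],[0,0,0],[0,0,0],[0,0,0],[0,0,0],[0,0,0]]}}

```text
t: 6.2
ee_pos: [0.5719, -0.0162, 0.2389]
eef_rot: [3.111, 0.004, 1.58]
wrist_force: [8.3, -0.8, -24.3]
opening: 0.0113
```

```bash
python3 arc.py 0.667 .08 .08 .08 .08 .08 .08 .06 .06 .05 .05
```

```text
t 6.2 pos [ 0.5719 -0.0162  0.2389] rot [3.111 0.004 1.58 ] F [  8.3  -0.8 -24.3] op 0.0113
theta 1.0913681093516154 r 0.20613114799232177
[[-0.0002, 0.015, -0.0065], [-0.0002, 0.0155, -0.0053], [-0.0002, 0.0159, -0.004], [-0.0002, 0.0162, -0.0027], [-0.0002, 0.0163, -0.0014], [-0.0001, 0.0164, -0.0001], [-0.0001, 0.0123, 0.0008], [-0.0001, 0.0122, 0.0015], [-0.0001, 0.0101, 0.0018], [-0.0001, 0.01, 0.0023]] end 1.791368109351616
```

Emit:
{"method": "jog_arm", "body": {"fingers": [1,1,1,1,1,1,1,1,1,1], "slide": [[0,0.008,-0.003],[0,0.009,-0.003],[0,0.0095,-0.003],[0,0.01,-0.002],[0,0.01,-0.001],[0,0.01,0],[0,0.009,0],[0,0.008,0.0005],[0,0.007,0.001],[0,0.006,0.001]], "twist": [[0.003,0,0],[0.003,0,0],[0.003,0,0],[0.003,0,0],[0.003,0,0],[0.003,0,0],[0.003,0,0],[0.003,0,0],[0.003,0,0],[0.003,0,0]]}}

```text
t: 7.45
ee_pos: [0.6598, -0.014, 0.2614]
eef_rot: [-3.14, -0.001, 1.581]
wrist_force: [-4.1, 0.7, 4.2]
opening: 0.0118
```

```bash
python3 arc.py 0.667 .02 .02 .02 .02 .02 .02 .02 .02 .02 .02
```

```text
t 7.45 pos [ 0.6598 -0.014   0.2614] rot [-3.140e+00 -1.000e-03  1.581e+00] F [-4.1  0.7  4.2] op 0.0118
theta 1.53580089773351 r 0.20548905073836063
[[0.0, 0.0041, -0.0001], [0.0, 0.0041, 0.0], [0.0, 0.0041, 0.0001], [0.0, 0.0041, 0.0001], [0.0, 0.0041, 0.0002], [0.0, 0.0041, 0.0003], [0.0, 0.0041, 0.0004], [0.0, 0.0041, 0.0005], [0.0, 0.0041, 0.0005], [0.0, 0.0041, 0.0006]] end 1.7358008977335102
```

Emit:
{"method": "jog_arm", "body": {"fingers": [1,1,1,1,1,1,1,1,1,1], "slide": [[0,0.004,0],[0,0.004,0],[0,0.004,0],[0,0.004,0],[0,0.003,0],[0,0.0025,0],[0,0.002,0],[0,0.002,0],[0,0.002,0],[0,0.002,0]], "twist": [[0,0,0],[0,0,0],[0,0,0],[0,0,0],[0,0,0],[0,0,0],[0,0,0],[0,0,0],[0,0,0],[0,0,0]]}}

```text
t: 8.7
ee_pos: [0.6912, -0.0132, 0.2608]
eef_rot: [-3.139, -0.002, 1.581]
wrist_force: [-3.4, 0.4, 0.9]
opening: 0.0114
```

```bash
python3 arc.py 0.667 .02
```

```text
t 8.7 pos [ 0.6912 -0.0132  0.2608] rot [-3.139e+00 -2.000e-03  1.581e+00] F [-3.4  0.4  0.9] op 0.0114
theta 1.6885636915103868 r 0.20620131720994325
[[0.0, 0.0041, 0.0005]] end 1.7085636915103868
```

Almost there. I'll creep on until the stop shows in the force reading.

Emit:
{"method": "jog_arm", "body": {"fingers": [1,1,1,1,1,1,1,1,1,1], "slide": [[0,0.0015,0],[0,0.0015,0],[0,0.0015,0],[0,0.0015,0],[0,0.0015,0],[0,0.0015,0],[0,0.0015,0],[0,0.0015,0],[0,0.0015,0],[0,0.0015,0]], "twist": [[0,0,0],[0,0,0],[0,0,0],[0,0,0],[0,0,0],[0,0,0],[0,0,0],[0,0,0],[0,0,0],[0,0,0]]}}

```text
t: 9.95
ee_pos: [0.6923, -0.0131, 0.2606]
eef_rot: [-3.107, -0.005, 1.579]
wrist_force: [-8.2, 2.0, 3.2]
opening: 0.0117
```

```bash
python3 arc.py 0.667 .02
```

```text
t 9.95 pos [ 0.6923 -0.0131  0.2606] rot [-3.107 -0.005  1.579] F [-8.2  2.   3.2] op 0.0117
theta 1.6937765429771499 r 0.20613296331524433
[[0.0, 0.0041, 0.0004]] end 1.7137765429771499
```

Emit:
{"method": "jog_arm", "body": {"fingers": [0.4,0.3,0.2,0.2,0.2,0.2,0.2,0.2,0.2,0.2], "slide": [[0,-0.002,0],[0,0,0],[0,0,-0.02],[0,0,-0.03],[0,0,-0.03],[0,-0.04,0],[0,-0.05,0],[0,-0.05,0],[0,-0.02,0],[0,0,0]], "twist": [[0,0,0],[0,0,0],[0,0,0],[-0.017,0,0],[-0.017,0,0],[0,0,0],[0,0,0],[0,0,0],[0,0,0],[0,0,0]]}}

```text
t: 11.2
ee_pos: [0.5386, -0.0169, 0.3426]
eef_rot: [3.114, -0.001, 1.579]
wrist_force: [0.6, 0.7, 0.2]
opening: 0.0376
```

```bash
python3 -c "
from h import *
st();plan([0.575,-0.02,0.26],np.pi+0.01,10)"
```

```text
t 11.2 pos [ 0.5386 -0.0169  0.3426] rot [ 3.114e+00 -1.000e-03  1.579e+00] F [0.6 0.7 0.2] op 0.0376
slide [[-0.0004, 0.0034, 0.0084], [-0.0009, 0.0033, 0.0084], [-0.0014, 0.0032, 0.0083], [-0.0019, 0.0029, 0.0083], [-0.0024, 0.0026, 0.0083], [-0.0028, 0.0022, 0.0083], [-0.0031, 0.0018, 0.0083], [-0.0034, 0.0013, 0.0083], [-0.0035, 0.0008, 0.0083], [-0.0036, 0.0002, 0.0083]]
twist [0.0023, 0.002, -0.1573]
```

Emit:
{"method": "jog_arm", "body": {"fingers": [0,0,0,0,0,0,0,0,0,0], "slide": [[0,0.0035,0.008],[-0.001,0.003,0.008],[-0.0015,0.003,0.008],[-0.002,0.003,0.008],[-0.0025,0.0025,0.008],[-0.003,0.002,0.008],[-0.003,0.002,0.008],[-0.0035,0.0015,0.008],[-0.0035,0.001,0.008],[-0.0035,0,0.008]], "twist": [[0.002,0.002,-0.16],[0.002,0.002,-0.16],[0.002,0.002,-0.16],[0.002,0.002,-0.16],[0.002,0.002,-0.16],[0.002,0.002,-0.16],[0.002,0.002,-0.16],[0.002,0.002,-0.16],[0.002,0.002,-0.16],[0.002,0.002,-0.16]]}}

```text
t: 12.45
ee_pos: [0.5977, -0.0199, 0.2614]
eef_rot: [-3.139, 0.024, -3.054]
wrist_force: [-0.5, 0.5, -0.5]
opening: 0.0471
```

Emit:
{"method": "jog_arm", "body": {"fingers": [0,0,0,0,0,0,0,0,0,0], "slide": [[0,0,0],[0,0,0],[0,0,0],[0,0,0],[0,0,0],[0,0,0],[0,0,0],[0,0,0],[0,0,0],[0,0,0]], "twist": [[0,0,0],[0,0,0],[0,0,0],[0,0,0],[0,0,0],[0,0,0],[0,0,0],[0,0,0],[0,0,0],[0,0,0]]}}

```text
t: 13.7
ee_pos: [0.6007, -0.0201, 0.2616]
eef_rot: [-3.139, 0.027, -3.062]
wrist_force: [-0.3, -0.4, -0.0]
opening: 0.0469
```

```bash
cat > look.py <<'E'
import sys
from h import *
np.set_printoptions(suppress=True,precision=4)
n=sys.argv[1];o=st();print(np.round(o['joints'],2))
M=camera_model('wrist');im,d=snapshot('wrist');save('w'+n,im);np.save('w'+n+'c.npy',cloud('wrist',d,M))
import pickle;pickle.dump(M,open('w'+n+'.pkl','wb'))
for q in sys.argv[2:]:
    for x in finder.mark_of('wrist',q)[:4]:
        c=np.array(x['centre'])*[560,420];zz=.015 if 'nest' in q else (.0 if 'carrier' in q else .085)
        print(q,round(x['conf'],2),c.round(1),world('wrist',*c,z=zz,M=M))
im,d=snapshot('top');save('t'+n,im);np.save('t'+n+'.npy',d)
E
python3 look.py 2 nest_left nest_mid nest_right
```

```text
t 13.7 pos [ 0.6007 -0.0201  0.2616] rot [-3.139  0.027 -3.062] F [-0.3 -0.4 -0. ] op 0.0469
[-0.06  0.49  0.08  1.62 -0.04  1.01  1.68]
nest_left 0.88 [344.7 163.6] [0.5798 0.0652 0.015 ]
nest_left 0.45 [115.    9.3] [ 0.4167 -0.2267  0.015 ]
nest_right 0.59 [218.5 156.1] [ 0.5829 -0.0963  0.015 ]
```

View pics/w2.png

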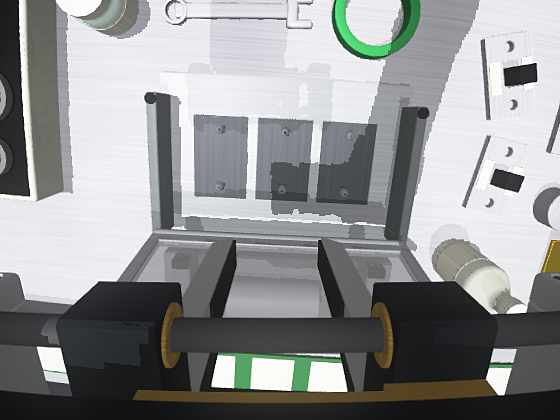

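View pics/t2.png

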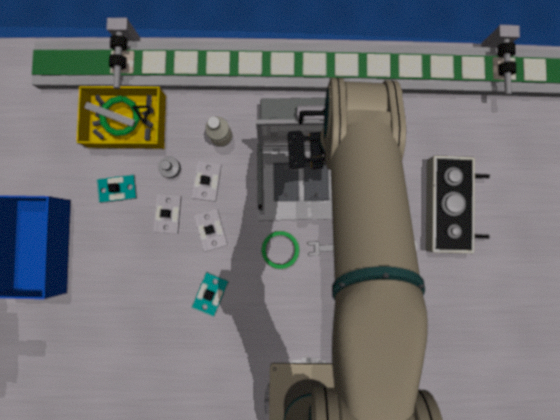

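```bash
python3 -c "
import cv2
i=cv2.imread('pics/w2.png');cv2.imwrite('pics/w2z.png',cv2.resize(i[100:220,180:400],None,fx=3.6,fy=3.6,interpolation=cv2.INTER_CUBIC))"
```

```text
(no output)
```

View pics/w2z.png

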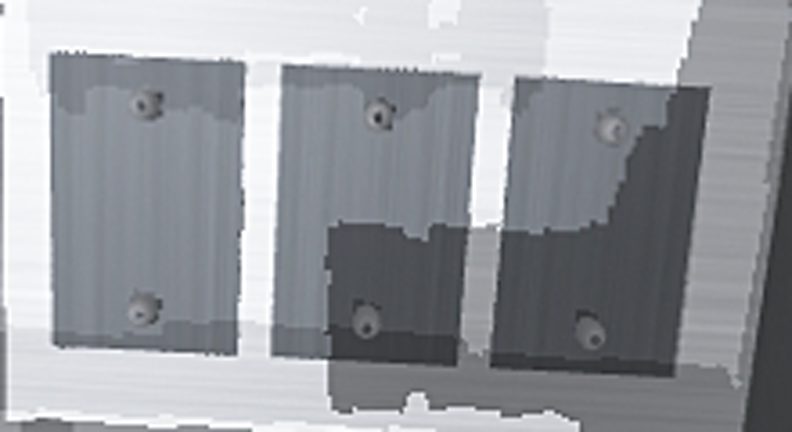

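```bash
python3 -c "
import pickle
from h import *
from scipy import ndimage as nd
np.set_printoptions(suppress=True,precision=4)
C=np.load('w2c.npy');m=(C[...,2]>.024)&(C[...,2]<.036);m[:105]=0;m[210:]=0;m[:,:185]=0;m[:,390:]=0
l,n=nd.label(m)
for i in range(1,n+1):
    q=C[l==i]
    if len(q)>3: v,u=np.where(l==i);print(len(q),u.mean().round(1),v.mean().round(1),q.mean(0),q[:,2].max())
print('floor',C[160,222],C[160,284])
"
```

```text
41 219.0 129.3 [ 0.5484 -0.0944  0.0292] 0.03307842781549064
44 284.5 131.5 [ 0.5451 -0.0154  0.0289] 0.03458754654519269
37 349.3 136.4 [0.5445 0.0636 0.029 ] 0.033687094456098576
44 218.6 186.2 [ 0.6189 -0.0927  0.0289] 0.03326229024187932
43 281.4 189.3 [ 0.6168 -0.0134  0.0285] 0.032833496408015694
40 343.6 192.5 [0.6148 0.0658 0.0285] 0.03266742714119136
floor [ 0.5872 -0.0914  0.017 ] [ 0.5812 -0.0128  0.0172]
```

```bash
python3 -c "
from h import *
st();plan([0.52,0.31,0.24],np.pi,8)"
```

```text
t 13.95 pos [ 0.6007 -0.0201  0.2616] rot [-3.139  0.027 -3.062] F [ 0.6 -0.   0.6] op 0.0469
slide [[0.0069, 0.0419, 0.0024], [0.0073, 0.0419, 0.0025], [0.0077, 0.0418, 0.0025], [0.0081, 0.0417, 0.0025], [0.0085, 0.0416, 0.0026], [0.0089, 0.0415, 0.0026], [0.0093, 0.0415, 0.0026], [0.0097, 0.0414, 0.0027]]
twist [-0.0001, 0.0034, 0.0099]
```

Emit:
{"method": "jog_arm", "body": {"fingers": [0,0,0,0,0,0,0,0,0,0], "slide": [[0.009,0.042,0.0025],[0.009,0.042,0.0025],[0.009,0.042,0.0025],[0.009,0.042,0.0025],[0.009,0.042,0.0025],[0.009,0.042,0.0025],[0.009,0.041,0.0025],[0.009,0.041,0.0025],[0,0,0],[0,0,0]], "twist": [[0,0.0035,0.01],[0,0.0035,0.01],[0,0.0035,0.01],[0,0.0035,0.01],[0,0.0035,0.01],[0,0.0035,0.01],[0,0.0035,0.01],[0,0.0035,0.01],[0,0,0],[0,0,0]]}}

```text
t: 15.2
ee_pos: [0.5141, 0.3192, 0.2388]
eef_rot: [-3.14, 0.001, 3.135]
wrist_force: [-0.1, -0.8, -1.2]
opening: 0.0468
```

```bash
python3 look.py 3 carrier1; cat > carr.py <<'E'
import sys
from h import *
from scipy import ndimage as nd
np.set_printoptions(suppress=True,precision=4)
C=np.load('w%s.npy'%(sys.argv[1]+'c'));im=cv2.imread('pics/w%s.png'%sys.argv[1])
m=(C[...,2]>.037)&(C[...,2]<.048);m[330:]=0
l,n=nd.label(m)
for i in range(1,n+1):
    q=C[l==i]
    if len(q)<60: continue
    b=q[:,:2].mean(0)
    v,u=np.where(l==i)
    r=cv2.minAreaRect(q[:,:2].astype(np.float32))
    if max(r[1])>.045: continue
    # plate
    mp=(C[...,2]>.0068)&(C[...,2]<.05)&(np.linalg.norm(C[...,:2]-b,axis=2)<.066)
    lp,k=nd.label(mp);lab=lp[v[0],u[0]];pp=C[lp==lab][:,:2].astype(np.float32)
    P=cv2.minAreaRect(pp);bx=cv2.boxPoints(P);e=bx[1]-bx[0];e2=bx[2]-bx[1];L=e if np.linalg.norm(e)>np.linalg.norm(e2) else e2
    yaw=(np.arctan2(L[1],L[0])+np.pi/2)%np.pi-np.pi/2
    col=im[lp==lab].mean(0)
    print('px',u.mean().round(),v.mean().round(),'block',b,'z',np.median(q[:,2]),'bsize',np.round(r[1],3),'plate c',np.array(P[0]),np.round(P[1],3),'yaw',round(float(yaw),3),'bgr',col.round())
E
python3 carr.py 3
```

```text
t 15.2 pos [0.5141 0.3192 0.2388] rot [-3.14   0.001  3.135] F [-0.1 -0.8 -1.2] op 0.0468
[-0.64  0.53  0.07  1.61 -0.04  1.01  1.  ]
carrier1 0.97 [426.9 211. ] [0.5561 0.517  0.    ]
carrier1 0.92 [230.7 129. ] [0.4495 0.2629 0.    ]
carrier1 0.86 [326.4 165.4] [0.4955 0.3817 0.    ]
carrier1 0.84 [243.3 230.4] [0.5807 0.2741 0.    ]
px 227.0 130.0 block [0.4496 0.2647] z 0.043418035471456284 bsize [0.021 0.022] plate c [0.4499 0.2643] [0.099 0.065] yaw 0.285 bgr [214. 211. 212.]
px 331.0 166.0 block [0.4906 0.3805] z 0.04332195934760655 bsize [0.022 0.022] plate c [0.4914 0.3811] [0.065 0.1  ] yaw -0.067 bgr [149. 145. 147.]
px 442.0 221.0 block [0.5564 0.5175] z 0.04324937014842822 bsize [0.023 0.023] plate c [0.5569 0.5198] [0.065 0.102] yaw -1.434 bgr [150. 152.  81.]
px 244.0 240.0 block [0.5786 0.2791] z 0.043366758223461144 bsize [0.022 0.022] plate c [0.5799 0.2782] [0.064 0.101] yaw -0.135 bgr [200. 196. 197.]
px 485.0 300.0 block [0.6659 0.5911] z 0.04239383648294223 bsize [0.003 0.026] plate c [0.6658 0.5914] [0.003 0.028] yaw -1.55 bgr [ 40.  91. 107.]
```

View pics/w3.png

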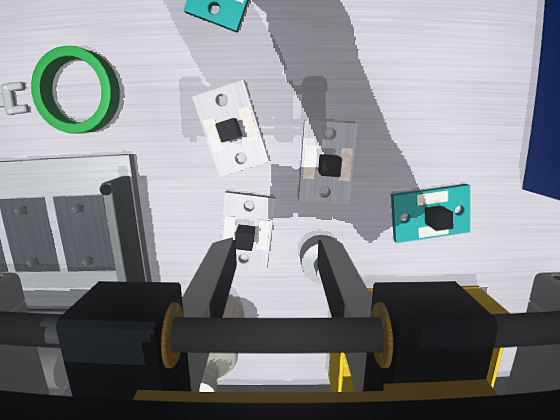

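```bash
python3 -c "
from h import *
plan([0.579,0.2785,0.06],np.pi-.135,6)"
```

```text
slide [[-0.0108, -0.0066, 0.0299], [-0.0109, -0.0064, 0.0299], [-0.0111, -0.0062, 0.0299], [-0.0112, -0.0059, 0.0299], [-0.0113, -0.0057, 0.0298], [-0.0115, -0.0055, 0.0298]]
twist [-0.0002, 0.0002, 0.0211]
```

Emit:
{"method": "jog_arm", "body": {"fingers": [0,0,0,0,0,0,0,0,0,0], "slide": [[-0.018,-0.011,0.02],[-0.018,-0.0105,0.025],[-0.016,-0.009,0.03],[-0.014,-0.006,0.035],[0,0,0.04],[0,0,0.028],[0,0,0],[0,0,0],[0,0,0],[0,0,0]], "twist": [[0,0,0.0215],[0,0,0.0215],[0,0,0.0215],[0,0,0.0215],[0,0,0.0215],[0,0,0.0215],[0,0,0],[0,0,0],[0,0,0],[0,0,0]]}}

```text
t: 16.6
ee_pos: [0.593, 0.2587, 0.0512]
eef_rot: [-3.133, 0.009, 2.977]
wrist_force: [0.3, 0.6, -0.3]
opening: 0.0471
```

```bash
python3 -c "
from h import *
st();plan([0.579,0.2785,0.017],np.pi-.135,4)"
```

```text
t 16.6 pos [0.593  0.2587 0.0512] rot [-3.133  0.009  2.977] F [ 0.3  0.6 -0.3] op 0.0471
slide [[0.0044, 0.0044, 0.0085], [0.0043, 0.0044, 0.0085], [0.0042, 0.0044, 0.0085], [0.0042, 0.0044, 0.0085]]
twist [-0.0022, 0.0023, -0.0073]
```

Emit:
{"method": "jog_arm", "body": {"fingers": [0,0,0,0,0,0,0,0,0,0], "slide": [[0.008,0.0085,0],[0.006,0.006,0],[0.003,0.003,0],[0,0,0],[0,0,0],[0,0,0],[0,0,0],[0,0,0],[0,0,0],[0,0,0]], "twist": [[-0.003,0.003,-0.01],[-0.003,0.003,-0.01],[-0.003,0.003,-0.009],[0,0,0],[0,0,0],[0,0,0],[0,0,0],[0,0,0],[0,0,0],[0,0,0]]}}

```text
t: 17.85
ee_pos: [0.5785, 0.281, 0.0525]
eef_rot: [3.139, 0.001, 3.009]
wrist_force: [0.0, 0.7, -0.4]
opening: 0.047
```

```bash
python3 look.py 4; python3 carr.py 4;python3 -c "
from h import *
plan([0.579,0.2785,0.017],np.pi-.135,4)"
```

```text
t 17.85 pos [0.5785 0.281  0.0525] rot [3.139 0.001 3.009] F [ 0.   0.7 -0.4] op 0.047
[-0.54  0.8   0.07  1.66 -0.09  0.68  1.02]
px 213.0 23.0 block [0.4513 0.2646] z 0.04334384927761745 bsize [0.023 0.022] plate c [0.4558 0.2661] [0.088 0.064] yaw 0.295 bgr [198. 196. 197.]
px 433.0 73.0 block [0.4914 0.3796] z 0.04334263505842864 bsize [0.024 0.022] plate c [0.4916 0.3811] [0.066 0.1  ] yaw -0.065 bgr [149. 145. 146.]
px 273.0 246.0 block [0.579  0.2786] z 0.04330669273190192 bsize [0.022 0.022] plate c [0.5802 0.2784] [0.064 0.101] yaw -0.133 bgr [161. 158. 161.]
px 423.0 267.0 block [0.6063 0.3708] z 0.04219074960125878 bsize [0.01  0.024] plate c [0.6051 0.3753] [0.038 0.056] yaw -1.523 bgr [115. 112. 110.]
slide [[-0.0002, -0.0006, 0.0089], [-0.0002, -0.0006, 0.0089], [-0.0002, -0.0006, 0.0089], [-0.0002, -0.0006, 0.0089]]
twist [0.0007, 0.0004, 0.0007]
```

View pics/w4.png

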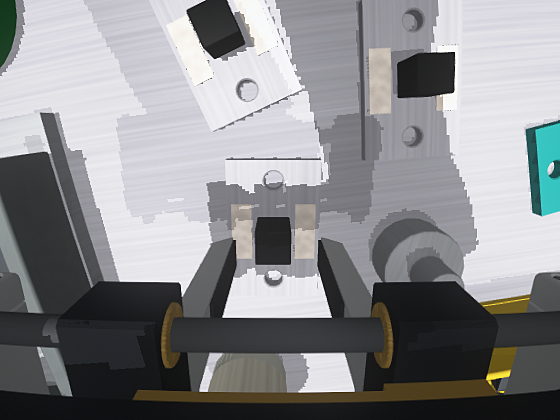

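The block is at (273,240), centred between the fingertips at columns 235 and 322. I'll descend and grip.

Emit:
{"method": "jog_arm", "body": {"fingers": [0,0,0,0,0,0,1,1,1,1], "slide": [[0,-0.001,0.009],[0,-0.001,0.009],[0,-0.0005,0.008],[0,0,0.005],[0,0,0.002],[0,0,0],[0,0,0],[0,0,0],[0,0,0],[0,0,0]], "twist": [[0,0,0],[0,0,0],[0,0,0],[0,0,0],[0,0,0],[0,0,0],[0,0,0],[0,0,0],[0,0,0],[0,0,0]], "squeeze": 40}}

```text
t: 19.2
ee_pos: [0.5782, 0.2786, 0.017]
eef_rot: [3.139, 0.001, 3.01]
wrist_force: [-0.3, 0.2, -1.2]
opening: 0.0218
```

```bash
python3 look.py 5; python3 carr.py 5
```

```text
t 19.2 pos [0.5782 0.2786 0.017 ] rot [3.139 0.001 3.01 ] F [-0.3  0.2 -1.2] op 0.0218
[-0.53  0.85  0.07  1.68 -0.09  0.61  1.02]
px 207.0 13.0 block [0.4568 0.2649] z 0.043237084067970055 bsize [0.026 0.013] plate c [0.4619 0.268 ] [0.076 0.065] yaw 0.288 bgr [206. 203. 204.]
px 473.0 63.0 block [0.4914 0.3792] z 0.0432977762470417 bsize [0.023 0.022] plate c [0.4973 0.3807] [0.066 0.089] yaw -0.064 bgr [146. 143. 145.]
px 455.0 295.0 block [0.6067 0.3704] z 0.04252020970537382 bsize [0.012 0.024] plate c [0.6048 0.3758] [0.038 0.055] yaw -1.549 bgr [118. 114. 113.]
```

View pics/w5.png

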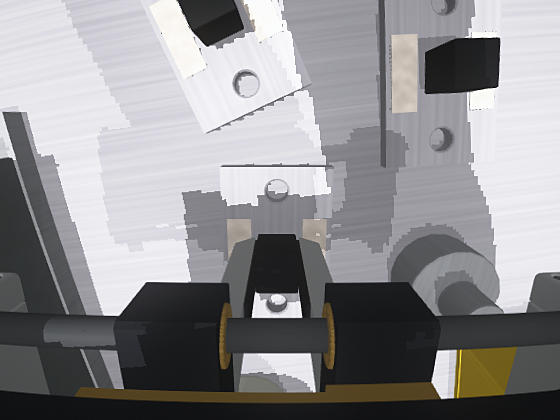

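```bash
cat > hole.py <<'E'
import sys,pickle
from h import *
np.set_printoptions(suppress=True,precision=4)
n=sys.argv[1];M=pickle.load(open('w%s.pkl'%n,'rb'));z=float(sys.argv[2])
P=[world('wrist',float(a.split(',')[0]),float(a.split(',')[1]),z=z,M=M) for a in sys.argv[3:]]
c=(P[0]+P[1])/2;d=P[1]-P[0];o=bot.get_obs()
R=Ro.from_euler('xyz',o['eef_rot']).as_matrix();e=np.array(o['ee_pos'])
print(P,'c',c,'len',np.linalg.norm(d),'yaw',np.arctan2(d[1],d[0]),'tcp',e,'carrier c in tool',(R.T@(c-e)))
E
python3 hole.py 5 0.012 276,189 276,302.5
python3 -c "
import cv2
i=cv2.imread('pics/w5.png');cv2.imwrite('pics/w5z.png',cv2.resize(i[160:330,200:360],None,fx=4.5,fy=3.5,interpolation=cv2.INTER_CUBIC))"
```

```text
[array([0.5431, 0.2831, 0.012 ]), array([0.6144, 0.2734, 0.012 ])] c [0.5788 0.2782 0.012 ] len 0.07204659254966586 yaw -0.13424017936960597 tcp [0.5782 0.2786 0.0169] carrier c in tool [-0.0006 -0.0003  0.0049]
```

View pics/w5z.png

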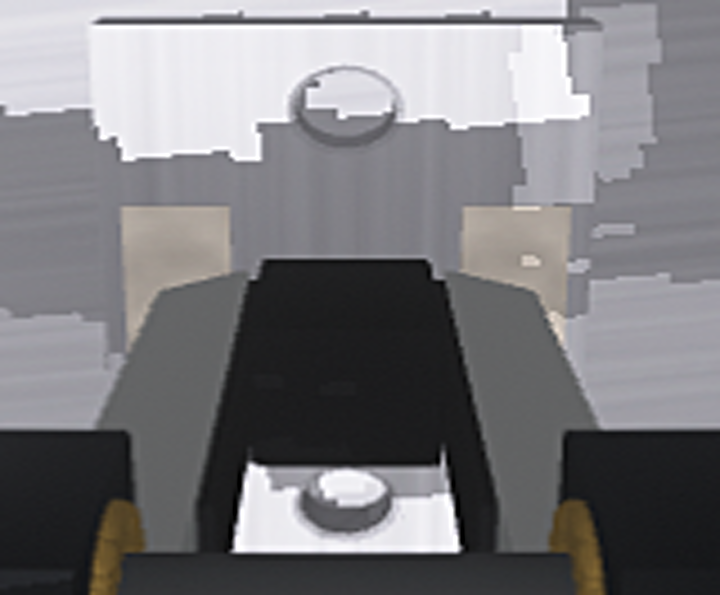

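Emit:
{"method": "jog_arm", "body": {"fingers": [1,1,1,1,1,1,1,1,1,1], "slide": [[0,0,-0.008],[0,0,-0.016],[0,0,-0.022],[0,0,-0.022],[0,-0.01,-0.015],[0,-0.025,-0.008],[0,-0.04,0],[0,-0.04,0],[0,-0.04,0],[0,-0.04,0]], "twist": [[0,0,0],[0,0,0],[0,0,0],[0,0,0],[0,0,-0.025],[0,0,-0.025],[0,0,-0.025],[0,0,-0.025],[0,0,-0.025],[0,0,-0.025]]}}

```text
t: 20.55
ee_pos: [0.567, 0.0786, 0.1171]
eef_rot: [3.138, 0.005, -3.108]
wrist_force: [-0.2, -0.5, -1.6]
opening: 0.0218
```

```bash
python3 -c "
from h import *
st();plan([0.583,-0.0942,0.11],np.pi+.026,5)"
```

```text
t 20.55 pos [0.567  0.0786 0.1171] rot [ 3.138  0.005 -3.108] F [-0.2 -0.5 -1.6] op 0.0218
slide [[-0.002, -0.0346, 0.0013], [-0.0021, -0.0346, 0.0013], [-0.0021, -0.0346, 0.0014], [-0.0022, -0.0346, 0.0014], [-0.0023, -0.0346, 0.0014]]
twist [0.0006, 0.001, 0.0015]
```

Emit:
{"method": "jog_arm", "body": {"fingers": [1,1,1,1,1,1,1,1,1,1], "slide": [[-0.003,-0.035,0.002],[-0.003,-0.035,0.002],[-0.003,-0.03,0.001],[-0.002,-0.025,0.001],[-0.002,-0.015,0],[-0.002,-0.008,0],[0,0,0],[0,0,0],[0,0,0],[0,0,0]], "twist": [[0,0,0.002],[0,0,0.002],[0,0,0.002],[0,0,0],[0,0,0],[0,0,0],[0,0,0],[0,0,0],[0,0,0],[0,0,0]]}}

```text
t: 21.8
ee_pos: [0.5838, -0.0796, 0.1147]
eef_rot: [3.141, 0.005, -3.114]
wrist_force: [0.3, 0.1, -1.3]
opening: 0.0218
```

```bash
python3 -c "
from h import *
st();plan([0.583,-0.0942,0.08],np.pi+.026,5)"
```

```text
t 21.8 pos [ 0.5838 -0.0796  0.1147] rot [ 3.141  0.005 -3.114] F [ 0.3  0.1 -1.3] op 0.0218
slide [[0.0003, -0.0029, 0.0069], [0.0003, -0.0029, 0.0069], [0.0003, -0.0029, 0.0069], [0.0002, -0.0029, 0.0069], [0.0002, -0.0029, 0.0069]]
twist [0.0002, 0.001, 0.0003]
```

Emit:
{"method": "jog_arm", "body": {"fingers": [1,1,1,1,1,1,1,1,1,1], "slide": [[0.0005,-0.004,0.01],[0.0005,-0.004,0.012],[0,-0.003,0.012],[0,-0.002,0.01],[0,-0.001,0.006],[0,0,0.002],[0,0,0],[0,0,0],[0,0,0],[0,0,0]], "twist": [[0,0.001,0],[0,0.001,0],[0,0.001,0],[0,0.001,0],[0,0.001,0],[0,0,0],[0,0,0],[0,0,0],[0,0,0],[0,0,0]]}}

```text
t: 23.05
ee_pos: [0.5834, -0.0941, 0.0588]
eef_rot: [3.141, -0.0, -3.114]
wrist_force: [-0.2, 0.3, -1.8]
opening: 0.0216
```

```bash
python3 look.py 6; python3 -c "
from h import *
plan([0.583,-0.0942,0.03],np.pi+.026,5)
i=cv2.imread('pics/w6.png');cv2.imwrite('pics/w6z.png',cv2.resize(i[140:330,180:380],None,fx=4,fy=3,interpolation=cv2.INTER_CUBIC))"
```

```text
t 23.05 pos [ 0.5834 -0.0941  0.0588] rot [ 3.141 -0.    -3.114] F [-0.2  0.3 -1.8] op 0.0216
[ 0.12  0.74 -0.01  1.81  0.01  0.6   1.7 ]
slide [[0.0001, 0.0, 0.0057], [0.0001, 0.0, 0.0057], [0.0001, 0.0, 0.0057], [0.0001, 0.0, 0.0057], [0.0001, 0.0, 0.0057]]
twist [0.0002, -0.0001, 0.0004]
```

View pics/w6z.png

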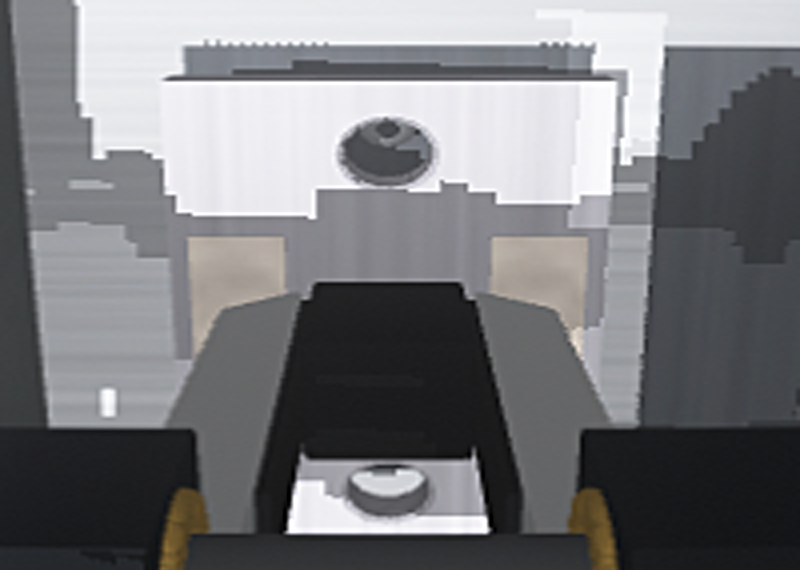

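The pin shows centred in the near hole (zoom column 386), so the carrier is aligned. Now I'll lower it.

Emit:
{"method": "jog_arm", "body": {"fingers": [1,1,1,1,1,1,1,1,1,1], "slide": [[0,0,0.004],[0,0,0.004],[0,0,0.004],[0,0,0.003],[0,0,0.003],[0,0,0.003],[0,0,0.002],[0,0,0.001],[0,0,0.001],[0,0,0]], "twist": [[0,0,0],[0,0,0],[0,0,0],[0,0,0],[0,0,0],[0,0,0],[0,0,0],[0,0,0],[0,0,0],[0,0,0]]}}

```text
t: 24.4
ee_pos: [0.5833, -0.094, 0.032]
eef_rot: [3.141, -0.001, -3.114]
wrist_force: [1.3, -0.9, -2.1]
opening: 0.0215
```

Emit:
{"method": "jog_arm", "body": {"fingers": [1,1,0.2,0.1,0.1,0.1,0.1,0.1,0.1,0.1], "slide": [[0,0,0.0015],[0,0,0.0005],[0,0,0],[0,0,0],[0,0,-0.01],[0,0,-0.025],[0,0,-0.04],[0,0.02,-0.04],[0,0.04,-0.03],[0,0.05,-0.02]], "twist": [[0,0,0],[0,0,0],[0,0,0],[0,0,0],[0,0,0],[0,0,0],[0,0,0],[0,0,0],[0,0,0],[0,0,0]]}}

```text
t: 25.65
ee_pos: [0.5811, 0.0126, 0.2035]
eef_rot: [-3.14, 0.001, -3.123]
wrist_force: [1.0, 1.6, -0.6]
opening: 0.0421
```

```bash
python3 look.py 7; python3 carr.py 7; python3 -c "
from h import *
plan([0.44,0.29,0.2],np.pi+.1,8)"
```

```text
t 25.65 pos [0.5811 0.0126 0.2035] rot [-3.14   0.001 -3.123] F [ 1.   1.6 -0.6] op 0.0421
[-0.07  0.53  0.    1.72  0.    0.89  1.52]
px 526.0 72.0 block [0.4507 0.2624] z 0.04326929387486417 bsize [0.022 0.024] plate c [0.4503 0.2644] [0.101 0.067] yaw 0.287 bgr [200. 196. 197.]
px 183.0 189.0 block [ 0.5783 -0.0857] z 0.04287759984211981 bsize [0.03  0.015] plate c [ 0.5782 -0.0856] [0.132 0.131] yaw 0.18 bgr [216. 213. 211.]
px 464.0 279.0 block [0.6782 0.2302] z 0.04264535743270087 bsize [0.01  0.043] plate c [0.6811 0.2329] [0.015 0.049] yaw -1.198 bgr [129. 138. 140.]
slide [[0.0167, 0.0342, 0.0006], [0.0164, 0.0343, 0.0006], [0.0161, 0.0345, 0.0006], [0.0158, 0.0346, 0.0006], [0.0155, 0.0348, 0.0006], [0.0152, 0.0349, 0.0006], [0.0149, 0.035, 0.0006], [0.0146, 0.0352, 0.0006]]
twist [0.0005, 0.0006, -0.0088]
```

View pics/w7.png

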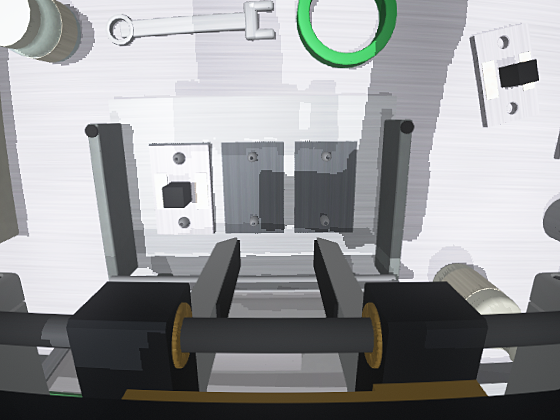

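The carrier is in the right nest, with its block at (177,194) and pin tips showing in its holes at (179,158) and (184,222). I'll check its height and plan the move to carrier B.

```bash
python3 -c "
from h import *
np.set_printoptions(suppress=True,precision=4)
C=np.load('w7c.npy')
for p in [(160,150),(203,150),(160,228),(206,228),(177,194),(240,190),(310,190)]: print(p,C[p[1]-2:p[1]+3,p[0]-2:p[0]+3].reshape(-1,3).mean(0))
plan([0.48,0.375,0.2],np.pi-.066,8)"
```

```text
(160, 150) [ 0.5393 -0.1134  0.0264]
(203, 150) [ 0.5389 -0.0668  0.0264]
(160, 228) [ 0.6271 -0.1195  0.0265]
(206, 228) [ 0.626  -0.0667  0.0266]
(177, 194) [ 0.5803 -0.0877  0.0584]
(240, 190) [ 0.5837 -0.0288  0.0169]
(310, 190) [0.5823 0.0497 0.0173]
slide [[0.0114, 0.0447, 0.0007], [0.012, 0.0445, 0.0007], [0.0125, 0.0444, 0.0006], [0.013, 0.0442, 0.0006], [0.0136, 0.0441, 0.0006], [0.0141, 0.0439, 0.0006], [0.0146, 0.0437, 0.0006], [0.0151, 0.0436, 0.0006]]
twist [0.0005, 0.0005, 0.012]
```

Flush: the plate top reads 0.0265 at all four corners, with the usual +1.5 mm camera bias. On to B.

Emit:
{"method": "jog_arm", "body": {"fingers": [0,0,0,0,0,0,0,0,0,0], "slide": [[0.011,0.045,0],[0.012,0.045,0],[0.013,0.045,0],[0.013,0.044,0.005],[0.013,0.044,0.01],[0.014,0.04,0.02],[0.012,0.035,0.025],[0.008,0.025,0.025],[0.003,0.008,0.02],[0,0,0.01]], "twist": [[0,0,0.012],[0,0,0.012],[0,0,0.012],[0,0,0.012],[0,0,0.012],[0,0,0.012],[0,0,0.012],[0,0,0.012],[0,0,0],[0,0,0]]}}

```text
t: 27.0
ee_pos: [0.4897, 0.36, 0.0907]
eef_rot: [3.136, 0.013, 3.069]
wrist_force: [0.5, -0.1, 0.3]
opening: 0.0466
```

```bash
python3 look.py 8; python3 carr.py 8; python3 -c "
from h import *
plan([0.491,0.381,0.055],np.pi-.066,5)"
```

```text
t 27.0 pos [0.4897 0.36   0.0907] rot [3.136 0.013 3.069] F [ 0.5 -0.1  0.3] op 0.0466
[-0.7   0.7   0.02  1.76 -0.01  0.67  0.83]
px 137.0 179.0 block [0.4491 0.2657] z 0.043349118871569975 bsize [0.022 0.023] plate c [0.4496 0.2644] [0.101 0.065] yaw 0.286 bgr [205. 201. 202.]
px 305.0 224.0 block [0.4901 0.3806] z 0.04331118206947167 bsize [0.022 0.023] plate c [0.4911 0.3809] [0.064 0.1  ] yaw -0.065 bgr [146. 144. 146.]
px 2.0 266.0 block [0.5098 0.1381] z 0.0388753945072577 bsize [0.003 0.012] plate c [0.525  0.1301] [0.096 0.023] yaw 0.022 bgr [99. 97. 95.]
px 482.0 287.0 block [0.5542 0.5185] z 0.04323243244309108 bsize [0.023 0.023] plate c [0.5568 0.5194] [0.066 0.101] yaw -1.432 bgr [144. 147.  69.]
slide [[0.0002, 0.0044, 0.0072], [0.0002, 0.0044, 0.0072], [0.0002, 0.0044, 0.0072], [0.0002, 0.0045, 0.0072], [0.0001, 0.0045, 0.0072]]
twist [0.0009, 0.0026, -0.0017]
```

Emit:
{"method": "jog_arm", "body": {"fingers": [0,0,0,0,0,0,0,0,0,0], "slide": [[0,0.006,0.006],[0,0.006,0.008],[0,0.005,0.008],[0,0.003,0.008],[0,0.001,0.004],[0,0,0],[0,0,0],[0,0,0],[0,0,0],[0,0,0]], "twist": [[0.001,0.003,-0.001],[0.001,0.003,-0.001],[0.001,0.003,-0.001],[0.001,0.003,-0.001],[0.001,0.002,-0.001],[0,0,0],[0,0,0],[0,0,0],[0,0,0],[0,0,0]]}}

```text
t: 28.35
ee_pos: [0.495, 0.3797, 0.0574]
eef_rot: [3.14, 0.002, 3.069]
wrist_force: [0.1, 0.3, -0.3]
opening: 0.0471
```

```bash
python3 -c "
from h import *
st();plan([0.4908,0.381,0.017],np.pi-.066,5)"
```

```text
t 28.35 pos [0.495  0.3797 0.0574] rot [3.140e+00 2.000e-03 3.069e+00] F [ 0.1  0.3 -0.3] op 0.0471
slide [[0.0009, 0.0002, 0.0081], [0.0009, 0.0002, 0.0081], [0.0009, 0.0002, 0.0081], [0.0009, 0.0002, 0.0081], [0.0009, 0.0002, 0.0081]]
twist [0.0002, 0.0004, -0.0013]
```

Emit:
{"method": "jog_arm", "body": {"fingers": [0,0,0,0,0,0,1,1,1,1], "slide": [[0.002,0.0005,0.008],[0.0015,0.0005,0.01],[0.0005,0,0.01],[0,0,0.008],[0,0,0.003],[0,0,0],[0,0,0],[0,0,0],[0,0,0],[0,0,0]], "twist": [[0,0,-0.002],[0,0,-0.002],[0,0,-0.002],[0,0,0],[0,0,0],[0,0,0],[0,0,0],[0,0,0],[0,0,0],[0,0,0]]}}

```text
t: 29.6
ee_pos: [0.4908, 0.381, 0.0153]
eef_rot: [3.141, 0.002, 3.076]
wrist_force: [0.0, -0.0, -2.4]
opening: 0.0217
```

```bash
python3 look.py 9; python3 -c "
from h import *
i=cv2.imread('pics/w9.png');cv2.imwrite('pics/w9z.png',cv2.resize(i[160:330,200:360],None,fx=4,fy=4,interpolation=cv2.INTER_CUBIC))"
```

```text
t 29.6 pos [0.4908 0.381  0.0153] rot [3.141 0.002 3.076] F [ 0.  -0.  -2.4] op 0.0217
[-0.71  0.83  0.01  1.74 -0.02  0.57  0.81]
```

View pics/w9z.png

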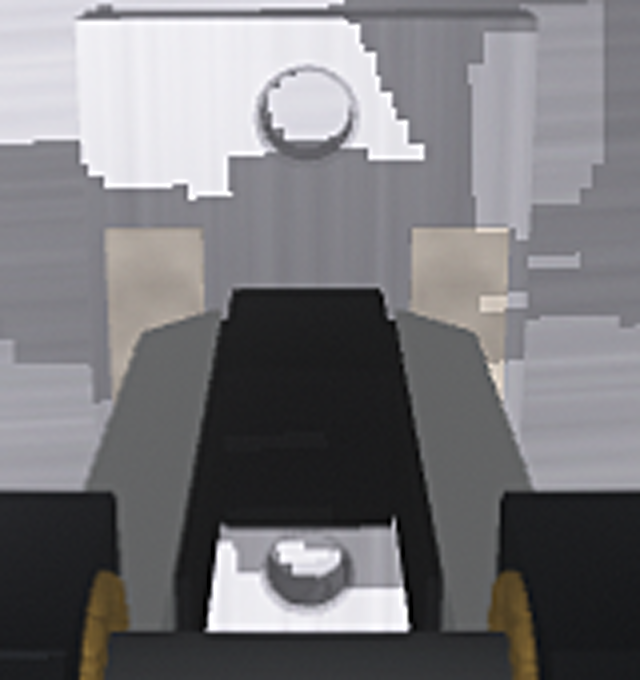

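Emit:
{"method": "jog_arm", "body": {"fingers": [1,1,1,1,1,1,1,1,1,1], "slide": [[0,0,-0.01],[0,0,-0.022],[0,0,-0.025],[-0.002,-0.01,-0.022],[-0.006,-0.03,-0.013],[-0.01,-0.042,-0.003],[-0.011,-0.045,0],[-0.011,-0.045,0],[-0.011,-0.045,0],[-0.011,-0.04,0]], "twist": [[0,0,0],[0,0,0],[0,0,0],[0,0,-0.013],[0,0,-0.013],[0,0,-0.013],[0,0,-0.013],[0,0,-0.013],[0,0,-0.013],[0,0,-0.013]]}}

```text
t: 30.95
ee_pos: [0.5482, 0.1208, 0.1176]
eef_rot: [3.138, 0.004, -3.104]
wrist_force: [0.0, 0.4, -3.1]
opening: 0.0218
```

```bash
python3 -c "
from h import *
st();plan([0.5812,-0.014,0.11],np.pi+.026,5)"
```

```text
t 30.95 pos [0.5482 0.1208 0.1176] rot [ 3.138  0.004 -3.104] F [ 0.   0.4 -3.1] op 0.0218
slide [[-0.0056, -0.0272, 0.0015], [-0.0057, -0.0272, 0.0015], [-0.0057, -0.0272, 0.0015], [-0.0058, -0.0272, 0.0015], [-0.0058, -0.0271, 0.0015]]
twist [0.0007, 0.0008, 0.0023]
```

Emit:
{"method": "jog_arm", "body": {"fingers": [1,1,1,1,1,1,1,1,1,1], "slide": [[-0.007,-0.033,0.002],[-0.007,-0.03,0.002],[-0.006,-0.025,0.002],[-0.005,-0.019,0.002],[-0.003,-0.012,0],[-0.001,-0.005,0],[0,0,0],[0,0,0],[0,0,0],[0,0,0]], "twist": [[0,0,0.002],[0,0,0.002],[0,0,0.002],[0,0,0.002],[0,0,0],[0,0,0],[0,0,0],[0,0,0],[0,0,0],[0,0,0]]}}

```text
t: 32.2
ee_pos: [0.5822, -0.0075, 0.1121]
eef_rot: [3.138, 0.005, -3.114]
wrist_force: [0.4, 0.0, -2.6]
opening: 0.0219
```

```bash
python3 -c "
from h import *
st();plan([0.5812,-0.014,0.057],np.pi+.026,5)"
```

```text
t 32.2 pos [ 0.5822 -0.0075  0.1121] rot [ 3.138  0.005 -3.114] F [ 0.4  0.  -2.6] op 0.0219
slide [[0.0003, -0.0013, 0.011], [0.0003, -0.0013, 0.011], [0.0003, -0.0013, 0.011], [0.0003, -0.0013, 0.011], [0.0003, -0.0013, 0.011]]
twist [0.0008, 0.0011, 0.0002]
```

Emit:
{"method": "jog_arm", "body": {"fingers": [1,1,1,1,1,1,1,1,1,1], "slide": [[0.0005,-0.002,0.01],[0.0005,-0.002,0.012],[0,-0.0015,0.012],[0,-0.0005,0.01],[0,0,0.007],[0,0,0.002],[0,0,0],[0,0,0],[0,0,0],[0,0,0]], "twist": [[0.001,0.001,0],[0.001,0.001,0],[0.001,0.001,0],[0.001,0.001,0],[0,0.001,0],[0,0,0],[0,0,0],[0,0,0],[0,0,0],[0,0,0]]}}

```text
t: 33.45
ee_pos: [0.5816, -0.0136, 0.0551]
eef_rot: [-3.141, 0.0, -3.114]
wrist_force: [0.3, -0.0, -2.5]
opening: 0.022
```

```bash
python3 look.py 10; python3 -c "
from h import *
plan([0.5812,-0.014,0.03],np.pi+.026,5)
i=cv2.imread('pics/w10.png');cv2.imwrite('pics/w10z.png',cv2.resize(i[140:330,180:380],None,fx=4,fy=3,interpolation=cv2.INTER_CUBIC))"
```

```text
t 33.45 pos [ 0.5816 -0.0136  0.0551] rot [-3.141  0.    -3.114] F [ 0.3 -0.  -2.5] op 0.022
[ 0.01  0.73 -0.06  1.84  0.07  0.58  1.51]
slide [[0.0001, -0.0001, 0.005], [0.0001, -0.0001, 0.005], [0.0001, -0.0001, 0.005], [0.0001, -0.0001, 0.005], [0.0001, -0.0001, 0.005]]
twist [-0.0001, -0.0, 0.0003]
```

View pics/w10z.png

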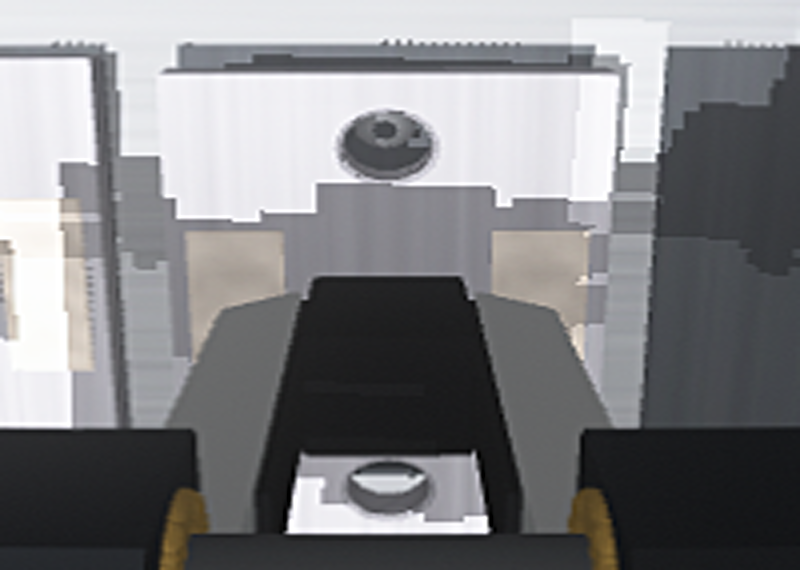

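The pin is centred in the hole (zoom 384,130). I'll lower from 0.055 to 0.030.

Emit:
{"method": "jog_arm", "body": {"fingers": [1,1,1,1,1,1,1,1,1,1], "slide": [[0.0003,-0.0004,0.004],[0,0,0.004],[0,0,0.004],[0,0,0.003],[0,0,0.003],[0,0,0.003],[0,0,0.002],[0,0,0.001],[0,0,0.001],[0,0,0]], "twist": [[0,0,0],[0,0,0],[0,0,0],[0,0,0],[0,0,0],[0,0,0],[0,0,0],[0,0,0],[0,0,0],[0,0,0]]}}

```text
t: 34.8
ee_pos: [0.5813, -0.014, 0.0306]
eef_rot: [-3.141, 0.0, -3.114]
wrist_force: [-0.4, -0.9, -2.0]
opening: 0.0217
```

Emit:
{"method": "jog_arm", "body": {"fingers": [1,1,0.2,0.1,0.1,0.1,0.1,0.1,0.1,0.1], "slide": [[0,0,0.0015],[0,0,0.0005],[0,0,0],[0,0,0],[0,0,-0.01],[0,0,-0.025],[0,0,-0.04],[0.005,0.01,-0.04],[0.01,0.025,-0.03],[0.01,0.03,-0.02]], "twist": [[0,0,0],[0,0,0],[0,0,0],[0,0,0],[0,0,0],[0,0,0],[0,0,0],[0,0,0],[0,0,0],[0,0,0]]}}

```text
t: 36.05
ee_pos: [0.5552, 0.0488, 0.2012]
eef_rot: [-3.14, 0.002, -3.12]
wrist_force: [-0.5, 0.2, -0.5]
opening: 0.0422
```

```bash
python3 look.py 11; python3 carr.py 11; python3 -c "
from h import *
plan([0.45,0.265,0.1],np.pi+.286,8)"
```

```text
t 36.05 pos [0.5552 0.0488 0.2012] rot [-3.14   0.002 -3.12 ] F [-0.5  0.2 -0.5] op 0.0422
[-0.09  0.5  -0.07  1.79  0.05  0.86  1.41]
px 492.0 96.0 block [0.4505 0.2626] z 0.04325056189425419 bsize [0.022 0.024] plate c [0.4502 0.2643] [0.101 0.066] yaw 0.286 bgr [195. 191. 191.]
px 221.0 210.0 block [ 0.5748 -0.0102] z 0.042937511213605645 bsize [0.03  0.014] plate c [ 0.5734 -0.0103] [0.131 0.129] yaw 1.544 bgr [202. 198. 197.]
px 150.0 213.0 block [ 0.5789 -0.0866] z 0.04265608762449219 bsize [0.03  0.015] plate c [ 0.5786 -0.0878] [0.129 0.132] yaw -0.149 bgr [217. 214. 213.]
px 552.0 247.0 block [0.6114 0.3671] z 0.04257477556810224 bsize [0.01  0.023] plate c [0.6148 0.3677] [0.055 0.043] yaw 0.155 bgr [149. 144. 143.]
slide [[0.0125, 0.0269, 0.0127], [0.0116, 0.0272, 0.0127], [0.0107, 0.0276, 0.0128], [0.0098, 0.0279, 0.0128], [0.0089, 0.0282, 0.0128], [0.008, 0.0285, 0.0128], [0.0071, 0.0288, 0.0128], [0.0061, 0.029, 0.0128]]
twist [0.0001, 0.0006, -0.0322]
```

View pics/w11.png

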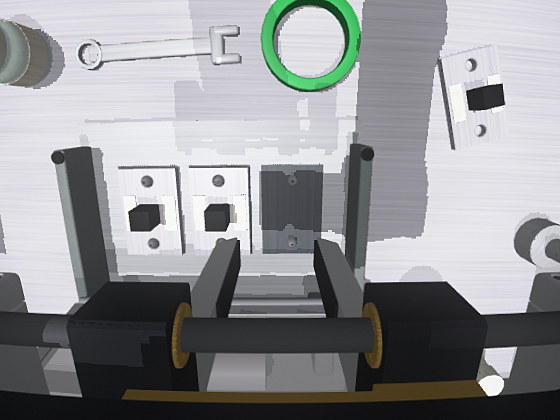

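Two carriers are seated, with blocks at (144,218) and (216,218) and pins showing in their holes. C hasn't moved, so I'll go to it.

Emit:
{"method": "jog_arm", "body": {"fingers": [0,0,0,0,0,0,0,0,0,0], "slide": [[0.0125,0.027,0.008],[0.0115,0.028,0.01],[0.011,0.028,0.012],[0.01,0.028,0.015],[0.009,0.028,0.018],[0.008,0.026,0.02],[0.006,0.02,0.018],[0.003,0.012,0.012],[0.001,0.005,0.01],[0,0,0]], "twist": [[0,0,-0.032],[0,0,-0.032],[0,0,-0.032],[0,0,-0.032],[0,0,-0.032],[0,0,-0.032],[0,0,-0.032],[0,0,-0.022],[0,0,0],[0,0,0]]}}

```text
t: 37.4
ee_pos: [0.4608, 0.2393, 0.0725]
eef_rot: [-3.134, 0.007, -2.868]
wrist_force: [0.6, -0.5, -0.4]
opening: 0.047
```

```bash
python3 look.py 12; python3 carr.py 12; python3 -c "
from h import *
plan([0.4495,0.2648,0.055],np.pi+.287,5)"
```

```text
t 37.4 pos [0.4608 0.2393 0.0725] rot [-3.134  0.007 -2.868] F [ 0.6 -0.5 -0.4] op 0.047
[-0.48  0.64 -0.09  2.    0.14  0.5   1.17]
px 317.0 226.0 block [0.4484 0.2629] z 0.04333850508781681 bsize [0.023 0.022] plate c [0.4499 0.2644] [0.101 0.065] yaw 0.289 bgr [166. 163. 165.]
px 115.0 259.0 block [0.5097 0.1356] z 0.042496224032025395 bsize [0.028 0.011] plate c [0.5211 0.1051] [0.087 0.07 ] yaw 0.032 bgr [175. 171. 169.]
slide [[0.001, 0.0056, 0.0036], [0.001, 0.0056, 0.0036], [0.0009, 0.0056, 0.0036], [0.0009, 0.0056, 0.0036], [0.0009, 0.0056, 0.0037]]
twist [-0.0015, 0.0016, -0.0029]
```

Emit:
{"method": "jog_arm", "body": {"fingers": [0,0,0,0,0,0,0,0,0,0], "slide": [[0.001,0.008,0.003],[0.001,0.008,0.004],[0.001,0.006,0.004],[0.0005,0.003,0.003],[0,0.001,0.002],[0,0,0],[0,0,0],[0,0,0],[0,0,0],[0,0,0]], "twist": [[-0.0015,0.002,-0.003],[-0.0015,0.002,-0.003],[-0.0015,0.001,-0.003],[-0.0015,0.001,-0.003],[0,0,-0.002],[0,0,0],[0,0,0],[0,0,0],[0,0,0],[0,0,0]]}}

```text
t: 38.75
ee_pos: [0.4523, 0.264, 0.0574]
eef_rot: [-3.14, 0.005, -2.857]
wrist_force: [0.4, -0.5, -0.8]
opening: 0.0472
```

```bash
python3 -c "
from h import *
st();plan([0.4495,0.2643,0.0165],np.pi+.287,5)"
```

```text
t 38.75 pos [0.4523 0.264  0.0574] rot [-3.14   0.005 -2.857] F [ 0.4 -0.5 -0.8] op 0.0472
slide [[0.0006, 0.0002, 0.0082], [0.0006, 0.0002, 0.0082], [0.0005, 0.0002, 0.0082], [0.0005, 0.0002, 0.0082], [0.0005, 0.0002, 0.0082]]
twist [-0.0002, 0.0009, -0.0004]
```

Emit:
{"method": "jog_arm", "body": {"fingers": [0,0,0,0,0,0,1,1,1,1], "slide": [[0.0015,0.0005,0.008],[0.001,0.0005,0.01],[0,0,0.01],[0,0,0.0075],[0,0,0.002],[0,0,0],[0,0,0],[0,0,0],[0,0,0],[0,0,0]], "twist": [[0,0.002,0],[0,0.002,0],[0,0.001,0],[0,0,0],[0,0,0],[0,0,0],[0,0,0],[0,0,0],[0,0,0],[0,0,0]]}}

```text
t: 40.0
ee_pos: [0.4494, 0.2642, 0.0171]
eef_rot: [-3.14, -0.001, -2.857]
wrist_force: [0.3, 0.1, -0.5]
opening: 0.0215
```

```bash
python3 look.py 13; python3 -c "
from h import *
i=cv2.imread('pics/w13.png');cv2.imwrite('pics/w13z.png',cv2.resize(i[160:330,200:360],None,fx=4,fy=4,interpolation=cv2.INTER_CUBIC))
plan([0.579,0.0655,0.11],np.pi+.026,9)"
```

```text
t 40.0 pos [0.4494 0.2642 0.0171] rot [-3.14  -0.001 -2.857] F [ 0.3  0.1 -0.5] op 0.0215
[-0.53  0.74 -0.08  2.01  0.14  0.39  1.13]
slide [[-0.0076, -0.0252, -0.0103], [-0.0083, -0.025, -0.0103], [-0.009, -0.0248, -0.0103], [-0.0098, -0.0245, -0.0103], [-0.0105, -0.0242, -0.0103], [-0.0111, -0.0239, -0.0103], [-0.0118, -0.0236, -0.0103], [-0.0125, -0.0232, -0.0103], [-0.0132, -0.0228, -0.0103]]
twist [-0.0001, -0.0001, 0.0288]
```

View pics/w13z.png

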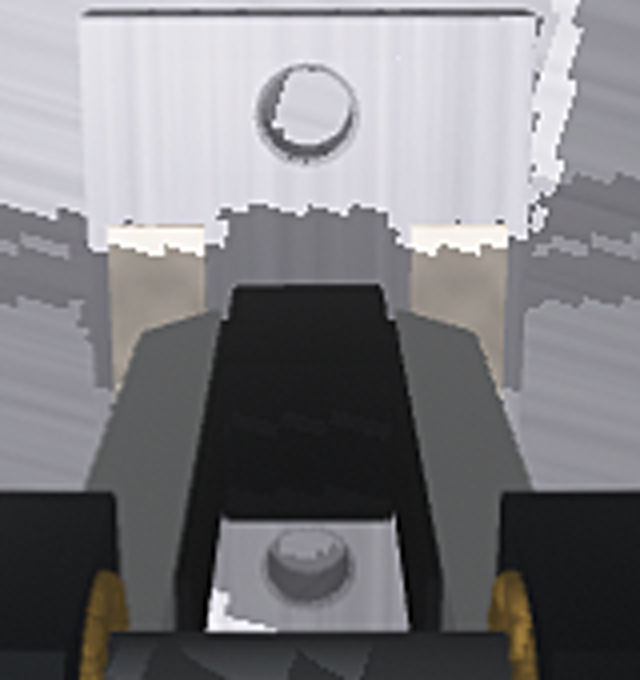

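Emit:
{"method": "jog_arm", "body": {"fingers": [1,1,1,1,1,1,1,1,1,1], "slide": [[0,0,-0.01],[0,0,-0.022],[0,0,-0.025],[-0.003,-0.01,-0.022],[-0.008,-0.025,-0.01],[-0.012,-0.033,-0.003],[-0.014,-0.033,0],[-0.016,-0.033,0],[-0.016,-0.028,0],[-0.013,-0.02,0]], "twist": [[0,0,0],[0,0,0],[0,0,0.03],[0,0,0.032],[0,0,0.035],[0,0,0.035],[0,0,0.035],[0,0,0.035],[0,0,0.03],[0,0,0.02]]}}

```text
t: 41.35
ee_pos: [0.5585, 0.0927, 0.1178]
eef_rot: [3.141, 0.001, -3.111]
wrist_force: [-0.8, -0.2, -2.8]
opening: 0.0217
```

```bash
python3 -c "
from h import *
st();plan([0.5791,0.066,0.11],np.pi+.026,5)"
```

```text
t 41.35 pos [0.5585 0.0927 0.1178] rot [ 3.141e+00  1.000e-03 -3.111e+00] F [-0.8 -0.2 -2.8] op 0.0217
slide [[-0.004, -0.0055, 0.0016], [-0.004, -0.0055, 0.0016], [-0.004, -0.0055, 0.0016], [-0.004, -0.0055, 0.0016], [-0.004, -0.0055, 0.0016]]
twist [0.0002, 0.0003, 0.001]
```

Emit:
{"method": "jog_arm", "body": {"fingers": [1,1,1,1,1,1,1,1,1,1], "slide": [[-0.006,-0.006,0.004],[-0.004,-0.005,0.008],[-0.003,-0.004,0.01],[-0.002,-0.003,0.01],[-0.001,-0.002,0.01],[0,0,0.006],[0,0,0],[0,0,0],[0,0,0],[0,0,0]], "twist": [[0,0,0.001],[0,0,0.001],[0,0,0.001],[0,0,0],[0,0,0],[0,0,0],[0,0,0],[0,0,0],[0,0,0],[0,0,0]]}}

```text
t: 42.6
ee_pos: [0.5743, 0.0747, 0.0668]
eef_rot: [3.139, -0.0, -3.111]
wrist_force: [0.7, -0.8, -2.0]
opening: 0.0221
```

```bash
python3 -c "
from h import *
st();plan([0.5791,0.066,0.058],np.pi+.026,5)"
```

```text
t 42.6 pos [0.5743 0.0747 0.0668] rot [ 3.139 -0.    -3.111] F [ 0.7 -0.8 -2. ] op 0.0221
slide [[-0.0009, -0.0018, 0.0018], [-0.0009, -0.0018, 0.0018], [-0.0009, -0.0018, 0.0018], [-0.0009, -0.0018, 0.0018], [-0.0009, -0.0018, 0.0018]]
twist [0.0005, -0.0001, 0.0009]
```

Emit:
{"method": "jog_arm", "body": {"fingers": [1,1,1,1,1,1,1,1,1,1], "slide": [[-0.002,-0.004,0.003],[-0.002,-0.003,0.003],[-0.0007,-0.0015,0.002],[0,0,0.001],[0,0,0],[0,0,0],[0,0,0],[0,0,0],[0,0,0],[0,0,0]], "twist": [[0.001,0,0.002],[0.001,0,0.002],[0,0,0.001],[0,0,0],[0,0,0],[0,0,0],[0,0,0],[0,0,0],[0,0,0],[0,0,0]]}}

```text
t: 43.85
ee_pos: [0.5799, 0.0658, 0.0576]
eef_rot: [3.141, 0.0, -3.116]
wrist_force: [0.4, -0.3, -2.4]
opening: 0.0215
```

```bash
python3 look.py 14; python3 -c "
from h import *
plan([0.5791,0.066,0.032],np.pi+.026,5)
i=cv2.imread('pics/w14.png');cv2.imwrite('pics/w14z.png',cv2.resize(i[140:330,180:380],None,fx=4,fy=3,interpolation=cv2.INTER_CUBIC))"
```

```text
t 43.85 pos [0.5799 0.0658 0.0576] rot [ 3.141  0.    -3.116] F [ 0.4 -0.3 -2.4] op 0.0215
[-0.12  0.73 -0.07  1.83  0.08  0.58  1.36]
slide [[0.0002, 0.0001, 0.0051], [0.0002, 0.0001, 0.0051], [0.0002, 0.0001, 0.0051], [0.0001, 0.0001, 0.0051], [0.0001, 0.0001, 0.0051]]
twist [0.0001, 0.0001, -0.0002]
```

View pics/w14z.png

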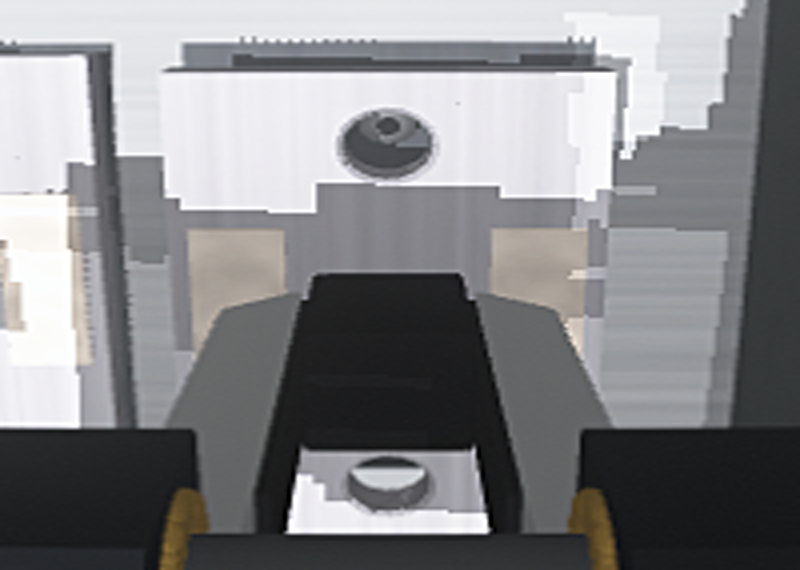

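The pin is centred in the hole (zoom 387,127). I'll lower it.

Emit:
{"method": "jog_arm", "body": {"fingers": [1,1,1,1,1,1,1,1,1,1], "slide": [[0.0004,0.0001,0.004],[0.0002,0,0.004],[0,0,0.004],[0,0,0.003],[0,0,0.003],[0,0,0.003],[0,0,0.002],[0,0,0.001],[0,0,0.001],[0,0,0]], "twist": [[0,0,0],[0,0,0],[0,0,0],[0,0,0],[0,0,0],[0,0,0],[0,0,0],[0,0,0],[0,0,0],[0,0,0]]}}

```text
t: 45.2
ee_pos: [0.5793, 0.0659, 0.0324]
eef_rot: [3.141, 0.001, -3.116]
wrist_force: [0.8, -0.3, -2.8]
opening: 0.022
```

Emit:
{"method": "jog_arm", "body": {"fingers": [1,1,0.2,0.1,0.1,0.1,0.1,0.1,0.1,0.1], "slide": [[0,0,0.0015],[0,0,0.0005],[0,0,0],[0,0,0],[0,0,-0.01],[0,0,-0.025],[0,0,-0.04],[0.01,-0.015,-0.04],[0.01,-0.025,-0.03],[0.01,-0.025,-0.02]], "twist": [[0,0,0],[0,0,0],[0,0,0],[0,0,0],[0,0,0],[0,0,0],[0,0,0],[0,0,0],[0,0,0],[0,0,0]]}}

```text
t: 46.45
ee_pos: [0.5512, 0.0014, 0.2029]
eef_rot: [3.14, 0.003, -3.111]
wrist_force: [1.0, 0.2, 0.0]
opening: 0.0421
```

```bash
python3 look.py 15; python3 -c "
from h import *
im,d=snapshot('scene');save('s15',im)
plan([0.6,-0.0165,0.345],np.pi/2+.026,10)"
```

```text
t 46.45 pos [0.5512 0.0014 0.2029] rot [ 3.14   0.003 -3.111] F [1.  0.2 0. ] op 0.0421
[ 0.01  0.49 -0.1   1.8   0.06  0.85  1.49]
slide [[-0.0048, -0.0018, -0.0143], [-0.0051, -0.0011, -0.0143], [-0.0052, -0.0003, -0.0143], [-0.0051, 0.0006, -0.0143], [-0.005, 0.0013, -0.0143], [-0.0047, 0.0021, -0.0143], [-0.0043, 0.0028, -0.0143], [-0.0038, 0.0035, -0.0143], [-0.0032, 0.004, -0.0143], [-0.0026, 0.0045, -0.0143]]
twist [0.0003, 0.0001, 0.1572]
```

View pics/w15.png

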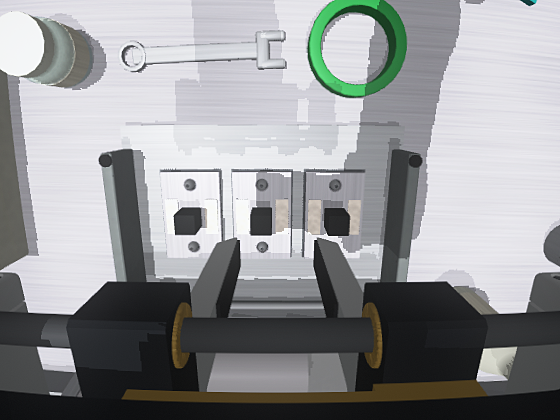

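View pics/s15.png

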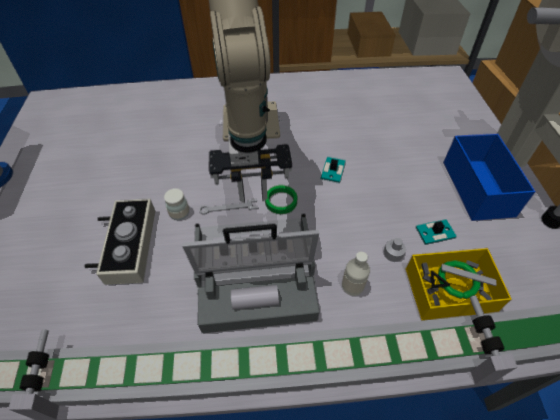

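```bash
python3 -c "
from h import *
np.set_printoptions(suppress=True,precision=4)
C=np.load('w15c.npy')
for p in [(167,178),(214,178),(167,254),(214,252),(238,178),(286,178),(240,250),(285,250),(310,178),(358,178),(312,235),(360,250)]: print(p,C[p[1]-2:p[1]+3,p[0]-2:p[0]+3].reshape(-1,3).mean(0))
plan([0.6,-0.013,0.35],np.pi/2+.01,10)
"
```

```text
(167, 178) [ 0.5411 -0.1181  0.0264]
(214, 178) [ 0.5399 -0.0666  0.0263]
(167, 254) [ 0.6317 -0.1244  0.0227]
(214, 252) [ 0.5432 -0.0305  0.2269]
(238, 178) [ 0.5392 -0.0405  0.0266]
(286, 178) [0.5378 0.0114 0.0263]
(240, 250) [ 0.5929 -0.0303  0.0996]
(285, 250) [0.6209 0.0132 0.0265]
(310, 178) [0.537  0.0373 0.0265]
(358, 178) [0.5354 0.0896 0.0265]
(312, 235) [0.6018 0.0431 0.0267]
(360, 250) [0.621  0.1012 0.0206]
slide [[-0.0049, -0.0015, -0.0148], [-0.005, -0.0007, -0.0148], [-0.0051, 0.0001, -0.0148], [-0.005, 0.0009, -0.0148], [-0.0048, 0.0017, -0.0148], [-0.0045, 0.0024, -0.0148], [-0.004, 0.0031, -0.0148], [-0.0035, 0.0037, -0.0148], [-0.0029, 0.0042, -0.0148], [-0.0022, 0.0046, -0.0148]]
twist [0.0003, 0.0001, 0.1588]
```

Emit:
{"method": "jog_arm", "body": {"fingers": [0.1,0.1,0.1,0.1,0.1,0.1,0.1,0.1,0.1,0.1], "slide": [[-0.002,-0.001,-0.015],[-0.002,0,-0.015],[-0.002,0,-0.015],[-0.002,0.001,-0.015],[-0.002,0.001,-0.015],[-0.002,0.002,-0.015],[-0.002,0.002,-0.015],[-0.002,0.003,-0.014],[-0.002,0.003,-0.012],[-0.001,0.003,-0.008]], "twist": [[0,0,0.157],[0,0,0.157],[0,0,0.157],[0,0,0.157],[0,0,0.157],[0,0,0.157],[0,0,0.157],[0,0,0.157],[0,0,0.157],[0,0,0.14]]}}

```text
t: 47.85
ee_pos: [0.577, 0.0147, 0.3319]
eef_rot: [-3.125, -0.008, 1.584]
wrist_force: [0.3, -0.3, -0.5]
opening: 0.0422
```

```bash
python3 -c "
from h import *
st();plan([0.6923,-0.0131,0.345],np.pi/2+.01,8)"
```

```text
t 47.85 pos [0.577  0.0147 0.3319] rot [-3.125 -0.008  1.584] F [ 0.3 -0.3 -0.5] op 0.0422
slide [[-0.0037, 0.0143, -0.0019], [-0.0037, 0.0143, -0.0019], [-0.0036, 0.0143, -0.0018], [-0.0036, 0.0144, -0.0018], [-0.0036, 0.0144, -0.0018], [-0.0036, 0.0144, -0.0017], [-0.0036, 0.0144, -0.0017], [-0.0036, 0.0144, -0.0017]]
twist [-0.0021, -0.0011, 0.0004]
```

All three carriers are flush: their plate tops read 0.0265. Next I'll move over the handle.

Emit:
{"method": "jog_arm", "body": {"fingers": [0.1,0.1,0.1,0.1,0.1,0.1,0.1,0.1,0.1,0.1], "slide": [[-0.004,0.012,-0.003],[-0.004,0.02,-0.003],[-0.004,0.022,-0.002],[-0.004,0.02,-0.001],[-0.004,0.016,-0.001],[-0.004,0.01,0],[-0.002,0.005,0],[0,0,0],[0,0,0],[0,0,0]], "twist": [[-0.003,-0.002,0],[-0.003,-0.002,0],[-0.003,-0.002,0],[-0.003,-0.002,0],[-0.003,0,0],[-0.002,0,0],[0,0,0],[0,0,0],[0,0,0],[0,0,0]]}}

```text
t: 49.1
ee_pos: [0.6878, -0.0018, 0.3318]
eef_rot: [-3.133, -0.003, 1.611]
wrist_force: [0.6, -0.4, 0.4]
opening: 0.0423
```

```bash
python3 look.py 16 guard_handle; python3 -c "
from h import *
np.set_printoptions(suppress=True,precision=4)
C=np.load('w16c.npy');m=(C[...,2]>.26)&(C[...,2]<.295)&(abs(C[...,1]+.013)<.04);m[300:]=0
q=C[m];print(len(q),q.min(0),q.max(0),np.median(q,0))
m&=C[...,2]>np.percentile(q[:,2],80);print(np.median(C[m],0))
plan([0.6923,-0.0131,0.2606],np.pi/2+.01,6)"
```

```text
t 49.1 pos [ 0.6878 -0.0018  0.3318] rot [-3.133 -0.003  1.611] F [ 0.6 -0.4  0.4] op 0.0423
[-0.19  0.62  0.31  1.2  -0.18  1.35  0.14]
guard_handle 0.6 [281.3 238.2] [ 0.6954 -0.0803  0.085 ]
guard_handle 0.28 [206.5 225. ] [ 0.594  -0.0659  0.085 ]
1684 [ 0.6863 -0.0528  0.2794] [0.7001 0.0269 0.2878] [ 0.693  -0.0106  0.2848]
[ 0.6933 -0.0112  0.286 ]
slide [[-0.0019, 0.0007, 0.0119], [-0.0019, 0.0007, 0.0119], [-0.0019, 0.0007, 0.0119], [-0.0019, 0.0007, 0.0119], [-0.0019, 0.0007, 0.0119], [-0.0019, 0.0007, 0.0119]]
twist [-0.0015, -0.0004, 0.0051]
```

View pics/w16.png

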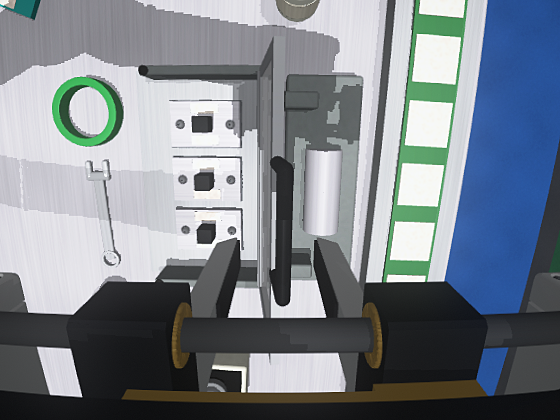

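The guard is still open: the bar is at (281,230) in the view, x=0.693, which gives θ≈1.70. I'll lower and grip it.

Emit:
{"method": "jog_arm", "body": {"fingers": [0.1,0.1,0.1,0.1,0.1,0.1,0.1,1,1,1], "slide": [[-0.003,0.001,0.01],[-0.003,0.001,0.014],[-0.002,0.001,0.015],[-0.002,0.0007,0.014],[-0.001,0,0.01],[0,0,0.006],[0,0,0],[0,0,0],[0,0,0],[0,0,0]], "twist": [[-0.002,0,0.006],[-0.002,0,0.006],[-0.002,0,0.006],[-0.001,0,0.006],[-0.001,0,0.004],[0,0,0],[0,0,0],[0,0,0],[0,0,0],[0,0,0]], "squeeze": 15}}

```text
t: 50.5
ee_pos: [0.6918, -0.0132, 0.2579]
eef_rot: [-3.141, -0.002, 1.581]
wrist_force: [-0.0, 0.6, 0.4]
opening: 0.0159
```

```bash
python3 arc.py 0.667 -.06 -.07 -.07 -.07 -.07 -.07 -.07 -.07 -.07 -.07 -.07 -.07 -.07 -.07 -.07 -.07 -.07 -.07 -.07 -.07
```

```text
t 50.5 pos [ 0.6918 -0.0132  0.2579] rot [-3.141e+00 -2.000e-03  1.581e+00] F [-0.   0.6  0.4] op 0.0159
theta 1.6927904574143322 r 0.20338918490243965
[[0.0001, -0.0122, -0.0011], [0.0002, -0.0143, -0.0004], [0.0002, -0.0143, 0.0006], [0.0001, -0.0143, 0.0016], [0.0001, -0.0141, 0.0026], [0.0001, -0.0139, 0.0036], [0.0001, -0.0136, 0.0046], [0.0001, -0.0133, 0.0055], [0.0001, -0.0128, 0.0064], [0.0001, -0.0124, 0.0073], [0.0001, -0.0118, 0.0081], [0.0001, -0.0112, 0.0089], [0.0001, -0.0106, 0.0097], [0.0001, -0.0099, 0.0104], [0.0001, -0.0091, 0.0111], [0.0001, -0.0083, 0.0117], [0.0, -0.0075, 0.0123], [0.0, -0.0066, 0.0127], [0.0, -0.0057, 0.0132], [0.0, -0.0047, 0.0135]] end 0.30279045741433114
```

Emit:
{"method": "jog_arm", "body": {"fingers": [1,1,1,1,1,1,1,1,1,1], "slide": [[0,0,0],[0,-0.006,-0.0005],[0,-0.01,0],[0,-0.012,0.0005],[0,-0.012,0.001],[0,-0.012,0.002],[0,-0.012,0.003],[0,-0.0115,0.004],[0,-0.011,0.005],[0,-0.0105,0.006]], "twist": [[0,0,0],[0,0,0],[0,0,0],[0,0,0],[0,0,0],[0,0,0],[0,0,0],[0,0,0],[0,0,0],[0,0,0]]}}

```text
t: 51.75
ee_pos: [0.6011, -0.0156, 0.2485]
eef_rot: [3.107, -0.002, 1.582]
wrist_force: [-1.4, -0.3, 13.0]
opening: 0.0114
```

```bash
python3 arc.py 0.667 -.06 -.06 -.06 -.06 -.06 -.06 -.06 -.06 -.06 -.06
```

```text
t 51.75 pos [ 0.6011 -0.0156  0.2485] rot [ 3.107e+00 -2.000e-03  1.582e+00] F [-1.4 -0.3 13. ] op 0.0114
theta 1.240831850499784 r 0.203496984631616
[[0.0001, -0.0117, 0.0039], [0.0001, -0.0114, 0.0046], [0.0001, -0.0111, 0.0053], [0.0001, -0.0108, 0.006], [0.0001, -0.0104, 0.0066], [0.0001, -0.01, 0.0072], [0.0001, -0.0095, 0.0078], [0.0001, -0.009, 0.0083], [0.0001, -0.0085, 0.0089], [0.0001, -0.008, 0.0094]] end 0.6408318504997834
```

Emit:
{"method": "jog_arm", "body": {"fingers": [1,1,1,1,1,1,1,1,1,1], "slide": [[0,-0.0115,0.005],[0,-0.011,0.006],[0,-0.0105,0.007],[0,-0.01,0.007],[0,-0.01,0.008],[0,-0.0095,0.009],[0,-0.009,0.0095],[0,-0.008,0.01],[0,-0.0075,0.01],[0,-0.007,0.0105]], "twist": [[0.003,0,0],[0.003,0,0],[0.003,0,0],[0.003,0,0],[0.003,0,0],[0.003,0,0],[0.003,0,0],[0.003,0,0],[0.003,0,0],[0.003,0,0]]}}

```text
t: 53.0
ee_pos: [0.4962, -0.0183, 0.1653]
eef_rot: [-3.141, -0.002, 1.582]
wrist_force: [-0.1, -0.8, 3.1]
opening: 0.0115
```

```bash
python3 arc.py 0.667 -.05 -.05 -.05 -.05 -.05 -.05 -.05 -.05 -.05 -.05
```

```text
t 53.0 pos [ 0.4962 -0.0183  0.1653] rot [-3.141e+00 -2.000e-03  1.582e+00] F [-0.1 -0.8  3.1] op 0.0115
theta 0.5691069797693146 r 0.20275369146221142
[[0.0, -0.0053, 0.0088], [0.0, -0.0049, 0.009], [0.0, -0.0044, 0.0093], [0.0, -0.0039, 0.0095], [0.0, -0.0034, 0.0097], [0.0, -0.003, 0.0098], [0.0, -0.0025, 0.0099], [0.0, -0.002, 0.0101], [0.0, -0.0015, 0.0101], [0.0, -0.001, 0.0102]] end 0.0691069797693146
```

Emit:
{"method": "jog_arm", "body": {"fingers": [1,1,1,1,1,1,1,1,1,1], "slide": [[0,-0.0053,0.009],[0,-0.0048,0.009],[0,-0.004,0.0085],[0,-0.0034,0.008],[0,-0.0026,0.007],[0,-0.002,0.006],[0,-0.0017,0.006],[0,-0.0012,0.005],[0,-0.001,0.005],[0,-0.0006,0.004]], "twist": [[0,0,0],[0,0,0],[0,0,0],[0,0,0],[0,0,0],[0,0,0],[0,0,0],[0,0,0],[0,0,0],[0,0,0]]}}

```text
t: 54.25
ee_pos: [0.466, -0.0191, 0.0918]
eef_rot: [-3.137, -0.001, 1.581]
wrist_force: [-2.8, -2.3, 2.5]
opening: 0.0114
```

```bash
python3 arc.py 0.667 -.02
```

```text
t 54.25 pos [ 0.466  -0.0191  0.0918] rot [-3.137e+00 -1.000e-03  1.581e+00] F [-2.8 -2.3  2.5] op 0.0114
theta 0.176317806187688 r 0.20420444602992674
[[0.0, -0.0007, 0.004]] end 0.156317806187688
```

Emit:
{"method": "jog_arm", "body": {"fingers": [1,1,1,1,1,1,1,1,1,1], "slide": [[0,-0.0007,0.004],[0,-0.0006,0.004],[0,-0.0005,0.004],[0,-0.0004,0.004],[0,-0.0003,0.003],[0,-0.0002,0.0025],[0,0,0.002],[0,0,0.002],[0,0,0.002],[0,0,0.002]], "twist": [[0,0,0],[0,0,0],[0,0,0],[0,0,0],[0,0,0],[0,0,0],[0,0,0],[0,0,0],[0,0,0],[0,0,0]]}}

```text
t: 55.5
ee_pos: [0.4617, -0.0193, 0.06]
eef_rot: [-3.135, -0.002, 1.581]
wrist_force: [-2.6, -1.5, 2.2]
opening: 0.0115
```

Emit:
{"method": "jog_arm", "body": {"fingers": [1,1,1,1,1,1,1,1,1,1], "slide": [[0,0,0.0015],[0,0,0.0015],[0,0,0.0015],[0,0,0.0015],[0,0,0.0015],[0,0,0.0015],[0,0,0.0015],[0,0,0.0015],[0,0,0.0015],[0,0,0.0015]], "twist": [[0,0,0],[0,0,0],[0,0,0],[0,0,0],[0,0,0],[0,0,0],[0,0,0],[0,0,0],[0,0,0],[0,0,0]]}}

```text
t: 56.75
ee_pos: [0.4614, -0.0192, 0.0466]
eef_rot: [-3.135, -0.003, 1.58]
wrist_force: [-5.2, -2.1, 22.6]
opening: 0.0114
```

```bash
python3 arc.py 0.667 -.02
```

```text
t 56.75 pos [ 0.4614 -0.0192  0.0466] rot [-3.135e+00 -3.000e-03  1.580e+00] F [-5.2 -2.1 22.6] op 0.0114
theta -0.0454999470813233 r 0.20583409623173976
[[0.0, 0.0003, 0.0041]] end -0.0654999470813233
```

Emit:
{"method": "jog_arm", "body": {"fingers": [0.4,0.2,0.1,0.1,0.1,0.1,0.1,0.1,0.1,0.1], "slide": [[0,0,-0.003],[0,0,0],[0,0,0],[0,0,-0.015],[0,0,-0.03],[0,0,-0.04],[0,0,-0.04],[0,0,-0.03],[0,0,-0.02],[0,0,0]], "twist": [[0,0,0],[0,0,0],[0,0,0],[0,0,0],[0,0,0],[0,0,0],[0,0,0],[0,0,0],[0,0,0],[0,0,0]]}}

```text
t: 58.0
ee_pos: [0.4663, -0.0168, 0.2288]
eef_rot: [-3.141, -0.005, 1.582]
wrist_force: [-0.5, -0.2, 0.2]
opening: 0.0423
```

```bash
python3 look.py 17 guard_handle; python3 -c "
from h import *
np.set_printoptions(suppress=True,precision=4)
C=np.load('w17c.npy');m=(abs(C[...,1]+.019)<.035)&(C[...,0]>.44)&(C[...,0]<.485)&(C[...,2]>.04)&(C[...,2]<.12);m[235:]=0
q=C[m];print(len(q),np.median(q,0) if len(q) else 0)
im,d=snapshot('scene');save('s17',im)
plan([0.47,-0.35,0.20],np.pi/2,10)"
```

```text
t 58.0 pos [ 0.4663 -0.0168  0.2288] rot [-3.141 -0.005  1.582] F [-0.5 -0.2  0.2] op 0.0423
[-0.27  0.35  0.33  1.99 -0.16  0.83  0.16]
guard_handle 0.65 [273.5 196.3] [ 0.4637 -0.0148  0.085 ]
791 [ 0.4621 -0.0168  0.0814]
slide [[-0.0333, 0.0002, 0.0025], [-0.0333, 0.0002, 0.0025], [-0.0333, 0.0003, 0.0025], [-0.0333, 0.0003, 0.0026], [-0.0333, 0.0003, 0.0026], [-0.0333, 0.0004, 0.0026], [-0.0333, 0.0004, 0.0026], [-0.0333, 0.0004, 0.0026], [-0.0333, 0.0005, 0.0026], [-0.0333, 0.0005, 0.0027]]
twist [-0.0006, -0.0005, 0.0011]
```

View pics/w17.png

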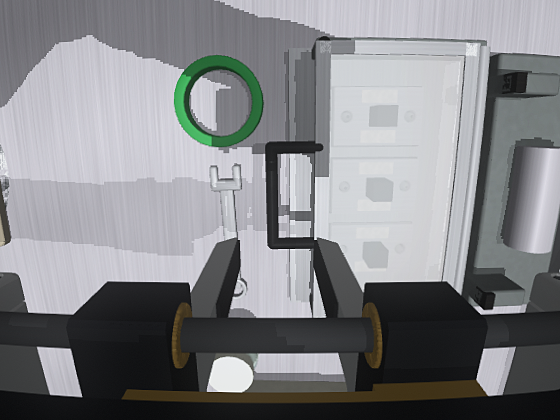

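View pics/s17.png

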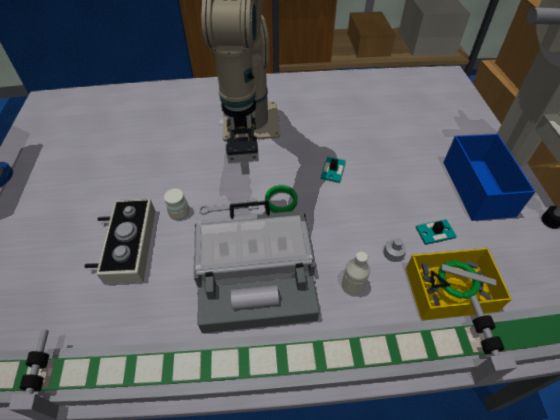

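The guard is closed: the bar centre is at z≈0.074 against a hinge height of 0.075, and the carriers show under the guard. Now to the console.

Emit:
{"method": "jog_arm", "body": {"fingers": [1,1,1,1,1,1,1,1,1,1], "slide": [[-0.025,0,0],[-0.038,0,0],[-0.042,0,0.003],[-0.042,0,0.005],[-0.042,0,0.005],[-0.042,0,0.005],[-0.035,0,0.005],[-0.025,0,0],[-0.012,0,0],[0,0,0]], "twist": [[0,0,0.001],[0,0,0.001],[0,0,0.001],[0,0,0.001],[0,0,0.001],[0,0,0.001],[0,0,0.001],[0,0,0.001],[0,0,0.001],[0,0,0]]}}

```text
t: 59.45
ee_pos: [0.4621, -0.3255, 0.1884]
eef_rot: [-3.117, -0.012, 1.576]
wrist_force: [0.6, 0.9, 0.2]
opening: 0.0003
```

```bash
python3 look.py 18 button_small_top button_medium_top button_large_top; cat > btn.py <<'E'
import sys
from h import *
from scipy import ndimage as nd
np.set_printoptions(suppress=True,precision=4)
C=np.load('w%sc.npy'%sys.argv[1]);m=(C[...,2]>.078)&(C[...,2]<.092)&(C[...,1]<-.27)&(C[...,0]<.65);m[330:]=0
l,n=nd.label(m)
for i in range(1,n+1):
    q=C[l==i]
    if len(q)<80: continue
    v,u=np.where(l==i);c,r=cv2.minEnclosingCircle(q[:,:2].astype(np.float32))
    print(u.mean().round(),v.mean().round(),len(q),'circle',np.array(c),'diam',round(2*r,4),'mean',q.mean(0))
E
python3 btn.py 18; python3 -c "
from h import *
plan([0.451,-0.359,0.11],np.pi/2,5)"
```

```text
t 59.45 pos [ 0.4621 -0.3255  0.1884] rot [-3.117 -0.012  1.576] F [0.6 0.9 0.2] op 0.0003
[ 0.35  0.56  0.34  1.76 -0.22  0.89  0.78]
button_small_top 0.51 [267.9 246.8] [ 0.4521 -0.3609  0.085 ]
button_medium_top 0.78 [421.7 248.6] [ 0.5922 -0.3613  0.085 ]
button_large_top 0.83 [347.9 248.6] [ 0.5246 -0.3618  0.085 ]
345.0 244.0 1890 circle [ 0.5229 -0.3598] diam 0.0466 mean [ 0.5222 -0.3582  0.0842]
421.0 246.0 896 circle [ 0.5926 -0.3602] diam 0.0327 mean [ 0.5915 -0.3593  0.0839]
slide [[-0.0071, -0.0021, 0.0158], [-0.0071, -0.0022, 0.0159], [-0.0071, -0.0022, 0.0159], [-0.0071, -0.0023, 0.0159], [-0.007, -0.0023, 0.0159]]
twist [-0.0047, -0.0023, 0.0016]
```

View pics/w18.png

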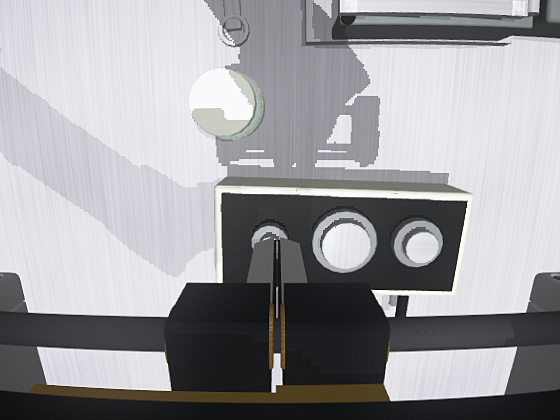

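The buttons match their sizes: small at (270,235), large at (345,244) and medium at (421,246). World positions are x ≈ 0.4525, 0.523 and 0.5925, with y ≈ -0.360.

Emit:
{"method": "jog_arm", "body": {"fingers": [1,1,1,1,1,1,1,1,1,1], "slide": [[-0.01,-0.002,0.015],[-0.01,-0.002,0.02],[-0.008,-0.002,0.02],[-0.004,-0.001,0.014],[-0.001,-0.0005,0.006],[0,0,0],[0,0,0],[0,0,0],[0,0,0],[0,0,0]], "twist": [[-0.005,-0.0025,0],[-0.005,-0.0025,0],[-0.005,-0.0025,0],[-0.005,-0.0025,0],[-0.003,-0.001,0],[0,0,0],[0,0,0],[0,0,0],[0,0,0],[0,0,0]]}}

```text
t: 60.95
ee_pos: [0.455, -0.3572, 0.1106]
eef_rot: [3.139, 0.001, 1.583]
wrist_force: [-0.1, -0.0, 0.2]
opening: 0.0005
```

```bash
python3 look.py 19; python3 btn.py 19; python3 -c "
from h import *
plan([0.4525,-0.360,0.09],np.pi/2,5)"
```

```text
t 60.95 pos [ 0.455  -0.3572  0.1106] rot [3.139 0.001 1.583] F [-0.1 -0.   0.2] op 0.0005
[ 0.44  0.66  0.28  1.82 -0.27  0.69  0.89]
376.0 239.0 3456 circle [ 0.5228 -0.3596] diam 0.0458 mean [ 0.5217 -0.3581  0.0842]
475.0 241.0 1601 circle [ 0.5924 -0.3605] diam 0.0322 mean [ 0.5908 -0.3594  0.0838]
272.0 233.0 299 circle [ 0.4526 -0.359 ] diam 0.0193 mean [ 0.4524 -0.3551  0.0831]
slide [[-0.0005, -0.0005, 0.0041], [-0.0005, -0.0005, 0.0041], [-0.0005, -0.0005, 0.0041], [-0.0005, -0.0005, 0.0041], [-0.0006, -0.0005, 0.0041]]
twist [0.0005, 0.0002, 0.0024]
```

View pics/w19.png

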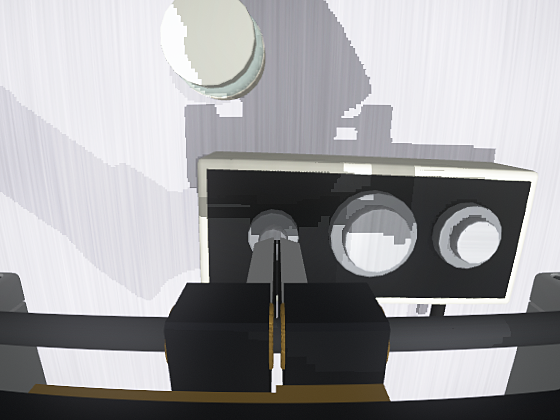

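Emit:
{"method": "jog_arm", "body": {"fingers": [1,1,1,1,1,1,1,1,1,1], "slide": [[-0.001,-0.001,0.006],[-0.001,-0.001,0.006],[0,-0.0005,0.006],[0,0,0.004],[0,0,0.003],[0,0,0.003],[0,0,0.003],[0,0,0.002],[0,0,0.0015],[0,0,0.0015]], "twist": [[0,0,0],[0,0,0],[0,0,0],[0,0,0],[0,0,0],[0,0,0],[0,0,0],[0,0,0],[0,0,0],[0,0,0]]}}

```text
t: 62.3
ee_pos: [0.4521, -0.3594, 0.0772]
eef_rot: [3.138, -0.0, 1.582]
wrist_force: [-3.1, 2.4, 13.9]
opening: 0.0004
```

Emit:
{"method": "jog_arm", "body": {"fingers": [1,1,1,1,1,1,1,1,1,1], "slide": [[0,0,0.002],[0,0,0.002],[0,0,0.002],[0,0,0.002],[0,0,0],[0,0,0],[0,0,0],[0,0,0],[0,0,0],[0,0,0]], "twist": [[0,0,0],[0,0,0],[0,0,0],[0,0,0],[0,0,0],[0,0,0],[0,0,0],[0,0,0],[0,0,0],[0,0,0]]}}

```text
t: 63.55
ee_pos: [0.452, -0.3593, 0.0784]
eef_rot: [3.133, -0.001, 1.582]
wrist_force: [-0.8, 1.2, 3.7]
opening: 0.0001
```

Emit:
{"method": "jog_arm", "body": {"fingers": [1,1,1,1,1,1,1,1,1,1], "slide": [[0,0,-0.01],[0,0,-0.015],[0,0,-0.01],[0,0.02,0],[0,0.03,0],[0,0.032,0],[0,0.025,0],[0,0.015,0],[0,0.006,0],[0,0,0]], "twist": [[0,0,0],[0,0,0],[0,0,0],[0,0,0],[0,0,0],[0,0,0],[0,0,0],[0,0,0],[0,0,0],[0,0,0]]}}

```text
t: 64.8
ee_pos: [0.5838, -0.3588, 0.1213]
eef_rot: [3.13, 0.002, 1.581]
wrist_force: [-0.2, 0.2, -1.1]
opening: 0.0007
```

```bash
python3 look.py 20; python3 btn.py 20; python3 -c "
from h import *
plan([0.5925,-0.3605,0.09],np.pi/2,5)"
```

```text
t 64.8 pos [ 0.5838 -0.3588  0.1213] rot [3.13  0.002 1.581] F [-0.2  0.2 -1.1] op 0.0007
[ 0.35  0.78  0.3   1.5  -0.28  0.89  0.75]
188.0 230.0 3276 circle [ 0.5231 -0.3596] diam 0.0462 mean [ 0.5238 -0.3581  0.0842]
290.0 227.0 1185 circle [ 0.5931 -0.3598] diam 0.0319 mean [ 0.5936 -0.3558  0.084 ]
92.0 231.0 632 circle [ 0.4536 -0.3607] diam 0.0206 mean [ 0.4549 -0.3598  0.0835]
slide [[-0.0003, 0.0018, 0.0063], [-0.0003, 0.0018, 0.0063], [-0.0003, 0.0018, 0.0063], [-0.0003, 0.0019, 0.0063], [-0.0003, 0.0019, 0.0063]]
twist [0.0022, 0.0003, 0.0018]
```

The press registered: the force reached 13.9 N, well over the 5 N needed, at the bottom of travel. Next is the medium button.

Emit:
{"method": "jog_arm", "body": {"fingers": [1,1,1,1,1,1,1,1,1,1], "slide": [[-0.0005,0.003,0.008],[-0.0005,0.003,0.008],[0,0.002,0.007],[0,0.0005,0.005],[0,0,0.004],[0,0,0.003],[0,0,0.003],[0,0,0.0025],[0,0,0.0025],[0,0,0.0025]], "twist": [[0.002,0,0],[0.002,0,0],[0.002,0,0],[0.002,0,0],[0.002,0,0],[0,0,0],[0,0,0],[0,0,0],[0,0,0],[0,0,0]]}}

```text
t: 66.15
ee_pos: [0.5906, -0.3607, 0.077]
eef_rot: [-3.141, 0.001, 1.578]
wrist_force: [-5.9, 4.0, 21.6]
opening: 0.0005
```

Emit:
{"method": "jog_arm", "body": {"fingers": [1,1,1,1,1,1,1,1,1,1], "slide": [[0,0,0.0025],[0,0,-0.01],[0,0,-0.015],[0,0,-0.01],[0,-0.015,0],[0,-0.02,0],[0,-0.017,0],[0,-0.01,0],[0,-0.004,0],[0,0,0]], "twist": [[0,0,0],[0,0,0],[0,0,0],[0,0,0],[0,0,0],[0,0,0],[0,0,0],[0,0,0],[0,0,0],[0,0,0]]}}

```text
t: 67.4
ee_pos: [0.525, -0.3619, 0.1156]
eef_rot: [3.137, 0.003, 1.579]
wrist_force: [-0.1, -0.7, 0.1]
opening: 0.0005
```

```bash
python3 look.py 21; python3 btn.py 21; python3 -c "
from h import *
plan([0.523,-0.36,0.09],np.pi/2,5)"
```

```text
t 67.4 pos [ 0.525  -0.3619  0.1156] rot [3.137 0.003 1.579] F [-0.1 -0.7  0.1] op 0.0005
[ 0.38  0.73  0.3   1.65 -0.27  0.8   0.81]
272.0 222.0 2573 circle [ 0.523  -0.3594] diam 0.0458 mean [ 0.5224 -0.3532  0.0841]
375.0 231.0 1656 circle [ 0.593  -0.3603] diam 0.0321 mean [ 0.592  -0.3593  0.084 ]
171.0 230.0 685 circle [ 0.4534 -0.3614] diam 0.0197 mean [ 0.4541 -0.3599  0.0838]
slide [[0.0004, -0.0005, 0.0051], [0.0004, -0.0005, 0.0051], [0.0004, -0.0005, 0.0051], [0.0004, -0.0005, 0.0051], [0.0003, -0.0005, 0.0051]]
twist [0.001, 0.0006, 0.0017]
```

Emit:
{"method": "jog_arm", "body": {"fingers": [1,1,1,1,1,1,1,1,1,1], "slide": [[0.001,-0.001,0.007],[0.0005,-0.001,0.007],[0,0,0.006],[0,0,0.004],[0,0,0.003],[0,0,0.003],[0,0,0.003],[0,0,0.0025],[0,0,0.0025],[0,0,0.0025]], "twist": [[0,0,0],[0,0,0],[0,0,0],[0,0,0],[0,0,0],[0,0,0],[0,0,0],[0,0,0],[0,0,0],[0,0,0]]}}

```text
t: 68.75
ee_pos: [0.5244, -0.3597, 0.077]
eef_rot: [3.135, 0.001, 1.581]
wrist_force: [-4.9, 5.0, 22.5]
opening: 0.0004
```

Emit:
{"method": "jog_arm", "body": {"fingers": [1,1,1,1,0.1,0.1,0.1,0.1,0.1,0.1], "slide": [[0,0,0.0025],[0,0,-0.01],[0,0,-0.03],[0.01,0,-0.035],[0.025,-0.005,-0.025],[0.038,-0.008,0],[0.042,-0.009,0],[0.042,-0.009,0],[0.042,-0.009,0],[0.042,-0.009,0]], "twist": [[0,0,0],[0,0,0],[0,0,0],[0,0,0],[0,0,0],[0,0,0],[0,0,0],[0,0,0],[0,0,0],[0,0,0]]}}

```text
t: 70.0
ee_pos: [0.4737, -0.1176, 0.1795]
eef_rot: [3.127, 0.007, 1.574]
wrist_force: [0.4, 0.1, 0.0]
opening: 0.0422
```

```bash
python3 -c "
from h import *
st();plan([0.4635,-0.019,0.18],np.pi/2+.01,5)
im,d=snapshot('scene');save('s22',im)"
```

```text
t 70.0 pos [ 0.4737 -0.1176  0.1795] rot [3.127 0.007 1.574] F [0.4 0.1 0. ] op 0.0422
slide [[0.0197, -0.002, -0.0003], [0.0197, -0.0019, -0.0002], [0.0197, -0.0019, -0.0002], [0.0197, -0.0019, -0.0002], [0.0197, -0.0019, -0.0001]]
twist [0.0029, 0.0014, -0.0014]
```

View pics/s22.png

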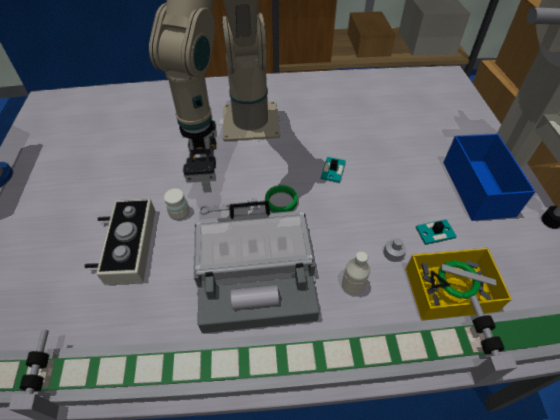

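The scene shows the guard closed at (255,245), the buttons back up and the bystanders in place. Back to the handle.

Emit:
{"method": "jog_arm", "body": {"fingers": [0.1,0.1,0.1,0.1,0.1,0.1,0.1,0.1,0.1,0.1], "slide": [[0.028,-0.003,0],[0.022,-0.003,0],[0.015,-0.002,0],[0.01,-0.001,0],[0.004,0,0],[0,0,0],[0,0,0],[0,0,0],[0,0,0],[0,0,0]], "twist": [[0.003,0.0015,0],[0.003,0.0015,0],[0.003,0.0015,0],[0.003,0.0015,0],[0.003,0.0015,0],[0,0,0],[0,0,0],[0,0,0],[0,0,0],[0,0,0]]}}

```text
t: 71.3
ee_pos: [0.4629, -0.0312, 0.1791]
eef_rot: [-3.14, -0.004, 1.579]
wrist_force: [0.6, -0.4, -0.4]
opening: 0.0422
```

```bash
python3 look.py 23 guard_handle; python3 -c "
from h import *
np.set_printoptions(suppress=True,precision=4)
C=np.load('w23c.npy');m=(abs(C[...,1]+.019)<.035)&(C[...,0]>.44)&(C[...,0]<.485)&(C[...,2]>.07)&(C[...,2]<.12);m[235:]=0
q=C[m];print(len(q),np.median(q,0) if len(q) else 0)
plan([0.4625,-0.019,0.055],np.pi/2+.01,6)"
```

```text
t 71.3 pos [ 0.4629 -0.0312  0.1791] rot [-3.14  -0.004  1.579] F [ 0.6 -0.4 -0.4] op 0.0422
[-0.24  0.43  0.35  2.05 -0.23  0.7   0.26]
guard_handle 0.94 [274.2 192.9] [ 0.4611 -0.0156  0.085 ]
1102 [ 0.4618 -0.018   0.0815]
slide [[0.0019, 0.0, 0.0207], [0.0019, 0.0, 0.0207], [0.0019, 0.0, 0.0207], [0.002, 0.0, 0.0207], [0.002, 0.0, 0.0207], [0.002, 0.0, 0.0207]]
twist [-0.0003, -0.0007, -0.0003]
```

Emit:
{"method": "jog_arm", "body": {"fingers": [0.1,0.1,0.1,0.1,0.1,0.1,0.1,1,1,1], "slide": [[0.003,-0.0003,0.015],[0.003,0,0.024],[0.003,0,0.026],[0.002,0,0.022],[0.001,0,0.016],[0,0,0.01],[0,0,0.002],[0,0,0],[0,0,0],[0,0,0]], "twist": [[0,0,0],[0,0,0],[0,0,0],[0,0,0],[0,0,0],[0,0,0],[0,0,0],[0,0,0],[0,0,0],[0,0,0]], "squeeze": 15}}

```text
t: 72.7
ee_pos: [0.4635, -0.018, 0.0624]
eef_rot: [3.141, -0.005, 1.58]
wrist_force: [-6.0, -1.1, 2.4]
opening: 0.0157
```

```bash
python3 arc.py 0.667 .05 .05 .05 .05 .05 .05 .05 .05 .05
```

```text
t 72.7 pos [ 0.4635 -0.018   0.0624] rot [ 3.141 -0.005  1.58 ] F [-6.  -1.1  2.4] op 0.0157
theta 0.03162013953122994 r 0.2035870922970737
[[0.0, 0.0006, -0.0102], [0.0, 0.0011, -0.0102], [0.0, 0.0016, -0.0101], [0.0, 0.0021, -0.01], [0.0, 0.0026, -0.0099], [0.0, 0.0031, -0.0098], [0.0, 0.0036, -0.0096], [0.0, 0.0041, -0.0094], [0.0, 0.0045, -0.0092]] end 0.4816201395312299
```

Emit:
{"method": "jog_arm", "body": {"fingers": [0.6,1,1,1,1,1,1,1,1,1], "slide": [[-0.0005,-0.001,0.005],[0,0,0.001],[0,0,0],[0,0,0],[0,0,-0.006],[0,0.001,-0.01],[0,0.0015,-0.012],[0,0.002,-0.012],[0,0.003,-0.012],[0,0.0035,-0.012]], "twist": [[0,0,0],[0,0,0],[0,0,0],[0,0,0],[0,0,0],[0,0,0],[0,0,0],[0,0,0],[0,0,0],[0,0,0]]}}

```text
t: 73.95
ee_pos: [0.4722, -0.0182, 0.1238]
eef_rot: [-3.139, -0.005, 1.581]
wrist_force: [0.5, -0.0, -6.3]
opening: 0.0111
```

```bash
python3 arc.py 0.667 .06 .06 .06 .06 .06 .06 .06 .06 .06 .06
```

```text
t 73.95 pos [ 0.4722 -0.0182  0.1238] rot [-3.139 -0.005  1.581] F [ 0.5 -0.  -6.3] op 0.0111
theta 0.33488075131902123 r 0.20630260161014624
[[0.0, 0.0044, -0.0115], [0.0, 0.005, -0.0112], [0.0, 0.0057, -0.0109], [0.0, 0.0063, -0.0105], [0.0, 0.007, -0.0101], [0.0, 0.0076, -0.0097], [0.0, 0.0081, -0.0092], [0.0, 0.0087, -0.0087], [0.0, 0.0092, -0.0082], [-0.0001, 0.0096, -0.0076]] end 0.9348807513190216
```

Emit:
{"method": "jog_arm", "body": {"fingers": [1,1,1,1,1,1,1,1,1,1], "slide": [[0,0.0045,-0.0115],[0,0.0055,-0.011],[0,0.006,-0.011],[0,0.007,-0.0105],[0,0.0075,-0.01],[0,0.008,-0.0095],[0,0.009,-0.009],[0,0.0095,-0.0085],[0,0.01,-0.0075],[0,0.0105,-0.007]], "twist": [[0,0,0],[0,0,0],[0,0,0],[0,0,0],[0,0,0],[0,0,0],[0,0,0],[0,0,0],[0,0,0],[0,0,0]]}}

```text
t: 75.2
ee_pos: [0.5447, -0.0162, 0.2268]
eef_rot: [-3.123, -0.009, 1.581]
wrist_force: [-6.0, 0.9, 1.5]
opening: 0.0116
```

```bash
python3 arc.py 0.667 .04 .04 .04 .04 .04 .04 .04 .04 .04 .04
```

```text
t 75.2 pos [ 0.5447 -0.0162  0.2268] rot [-3.123 -0.009  1.581] F [-6.   0.9  1.5] op 0.0116
theta 0.9494264648454451 r 0.21005048146637847
[[0.0, 0.0067, -0.0048], [0.0, 0.0069, -0.0045], [0.0, 0.007, -0.0042], [0.0, 0.0072, -0.0039], [0.0, 0.0073, -0.0036], [0.0, 0.0075, -0.0033], [-0.0001, 0.0076, -0.003], [-0.0001, 0.0077, -0.0027], [-0.0001, 0.0078, -0.0024], [-0.0001, 0.0079, -0.0021]] end 1.3494264648454455
```

Emit:
{"method": "jog_arm", "body": {"fingers": [1,1,1,1,1,1,1,1,1,1], "slide": [[0,0.009,-0.005],[0,0.01,-0.004],[0,0.01,-0.004],[0,0.01,-0.0035],[0,0.01,-0.003],[0,0.01,-0.002],[0,0.01,-0.0015],[0,0.01,-0.001],[0,0.009,0],[0,0.008,0]], "twist": [[-0.002,0.001,0],[-0.002,0.001,0],[-0.002,0.001,0],[-0.002,0.001,0],[-0.002,0.001,0],[-0.002,0.001,0],[-0.002,0.001,0],[-0.002,0.001,0],[0,0,0],[0,0,0]]}}

```text
t: 76.45
ee_pos: [0.6354, -0.0142, 0.2642]
eef_rot: [-3.12, -0.026, 1.581]
wrist_force: [-4.9, 1.1, 4.0]
opening: 0.0111
```

```bash
python3 arc.py 0.667 .04 .04 .04 .04
```

```text
t 76.45 pos [ 0.6354 -0.0142  0.2642] rot [-3.12  -0.026  1.581] F [-4.9  1.1  4. ] op 0.0111
theta 1.4200438420635053 r 0.21058173572091324
[[-0.0001, 0.0081, -0.0012], [-0.0001, 0.0081, -0.0009], [-0.0001, 0.0082, -0.0006], [-0.0001, 0.0082, -0.0003]] end 1.5800438420635055
```

Emit:
{"method": "jog_arm", "body": {"fingers": [1,1,1,1,1,1,1,1,1,1], "slide": [[0,0.007,-0.0005],[0,0.006,0],[0,0.005,0],[0,0.004,0],[0,0.004,0],[0,0.004,0],[0,0.003,0],[0,0.003,0],[0,0.0025,0],[0,0.002,0]], "twist": [[-0.001,-0.002,0],[-0.001,-0.002,0],[-0.001,-0.002,0],[-0.001,-0.002,0],[-0.001,-0.002,0],[-0.001,-0.002,0],[-0.001,-0.002,0],[-0.001,-0.002,0],[0,0,0],[0,0,0]]}}

```text
t: 77.7
ee_pos: [0.6799, -0.0134, 0.2659]
eef_rot: [-3.132, -0.009, 1.582]
wrist_force: [-3.0, 1.2, 2.4]
opening: 0.0115
```

```bash
python3 arc.py 0.667 .04 .04 .04 .04
```

```text
t 77.7 pos [ 0.6799 -0.0134  0.2659] rot [-3.132 -0.009  1.582] F [-3.   1.2  2.4] op 0.0115
theta 1.6322814606811669 r 0.21028005653906506
[[-0.0001, 0.0082, 0.0006], [-0.0001, 0.0081, 0.0009], [-0.0001, 0.0081, 0.0012], [-0.0001, 0.008, 0.0016]] end 1.792281460681167
```

Emit:
{"method": "jog_arm", "body": {"fingers": [1,1,1,1,1,1,1,1,1,1], "slide": [[0,0.002,0],[0,0.002,0],[0,0.002,0],[0,0.0015,0],[0,0.0015,0],[0,0.0015,0],[0,0.0015,0],[0,0.0015,0],[0,0.0015,0],[0,0.0015,0]], "twist": [[0,0,0],[0,0,0],[0,0,0],[0,0,0],[0,0,0],[0,0,0],[0,0,0],[0,0,0],[0,0,0],[0,0,0]]}}

```text
t: 78.95
ee_pos: [0.6926, -0.0131, 0.265]
eef_rot: [-3.12, -0.01, 1.581]
wrist_force: [-7.8, 1.0, 3.9]
opening: 0.0112
```

Emit:
{"method": "jog_arm", "body": {"fingers": [1,1,1,1,1,1,1,1,1,1], "slide": [[0,0.0015,0],[0,0.0015,0],[0,0.0015,0],[0,0.0015,0],[0,0.0015,0],[0,0.0015,0],[0,0.0015,0],[0,0.0015,0],[0,0.0015,0],[0,0.0015,0]], "twist": [[0,0,0],[0,0,0],[0,0,0],[0,0,0],[0,0,0],[0,0,0],[0,0,0],[0,0,0],[0,0,0],[0,0,0]]}}

```text
t: 80.2
ee_pos: [0.6921, -0.013, 0.265]
eef_rot: [-3.086, -0.014, 1.579]
wrist_force: [-7.3, 1.3, 3.7]
opening: 0.0112
```

```bash
python3 arc.py 0.667 .04
```

```text
t 80.2 pos [ 0.6921 -0.013   0.265 ] rot [-3.086 -0.014  1.579] F [-7.3  1.3  3.7] op 0.0112
theta 1.690537785602441 r 0.2104849521437655
[[-0.0001, 0.0082, 0.0007]] end 1.730537785602441
```

It is on the stop at the same x as before. I'll release, lift clear and inspect.

Emit:
{"method": "jog_arm", "body": {"fingers": [0.4,0.3,0.2,0.2,0.2,0.2,0.2,0.2,0.2,0.2], "slide": [[0,0,0],[0,0,0],[0,0,0],[0,0,-0.02],[0,0,-0.03],[0,0,-0.03],[0,-0.02,-0.01],[0,-0.03,0],[0,-0.02,0],[0,0,0]], "twist": [[0,0,0],[0,0,0],[0,0,0],[-0.01,0,0],[-0.01,0,0],[-0.01,0,0],[-0.01,0,0],[-0.01,0,0],[0,0,0],[0,0,0]]}}

```text
t: 81.45
ee_pos: [0.6309, -0.0176, 0.3684]
eef_rot: [3.121, -0.01, 1.577]
wrist_force: [0.8, 0.4, 0.5]
opening: 0.0377
```

```bash
python3 look.py 24; python3 -c "
from h import *
np.set_printoptions(suppress=True,precision=4)
C=np.load('w24c.npy');m=(C[...,2]>.26)&(C[...,2]<.295)&(abs(C[...,1]+.013)<.04)&(C[...,0]>.66);m[300:]=0
q=C[m];print(len(q));print(np.median(C[m&(C[...,2]>np.percentile(q[:,2],80))],0))
im,d=snapshot('scene');save('s24',im)"
```

```text
t 81.45 pos [ 0.6309 -0.0176  0.3684] rot [ 3.121 -0.01   1.577] F [0.8 0.4 0.5] op 0.0377
[-0.24  0.49  0.4   1.35 -0.2   1.32  0.16]
1372
[ 0.693  -0.0116  0.2861]
```

View pics/w24.png

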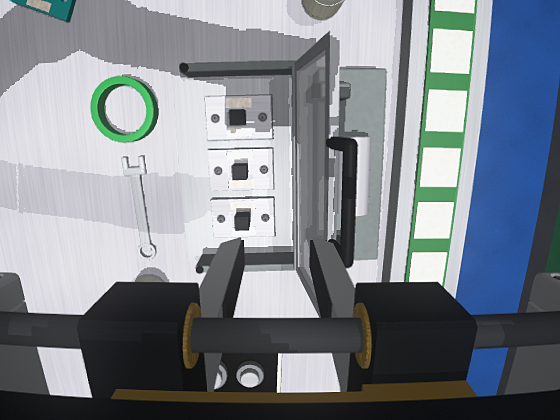

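View pics/s24.png

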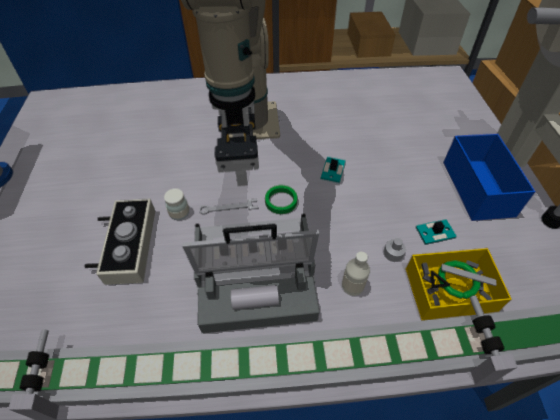

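```bash
python3 -c "
from h import *
np.set_printoptions(suppress=True,precision=4)
C=np.load('w24c.npy')
for p in [(213,105),(213,130),(264,102),(265,130),(215,155),(215,183),(266,155),(266,183),(218,205),(218,231),(268,204),(269,230)]: print(p,C[p[1]-1:p[1]+2,p[0]-1:p[0]+2].reshape(-1,3).mean(0))
bot.job_done();st()"
```

```text
(213, 105) [0.5418 0.0843 0.0265]
(213, 130) [0.5407 0.0472 0.027 ]
(264, 102) [0.6188 0.0888 0.026 ]
(265, 130) [0.6202 0.0472 0.0259]
(215, 155) [0.5423 0.009  0.026 ]
(215, 183) [ 0.5407 -0.0351  0.0263]
(266, 155) [0.6217 0.009  0.0259]
(266, 183) [ 0.6216 -0.0351  0.0263]
(218, 205) [ 0.5441 -0.071   0.0262]
(218, 231) [ 0.5425 -0.1147  0.0267]
(268, 204) [ 0.6247 -0.0692  0.0265]
(269, 230) [ 0.6263 -0.1132  0.0262]
the job is handed in; nothing more can be done
the job is handed in; nothing more can be done
```

I finished the whole sequence in about 82 s of the 208 s allowed, and the job is handed in; no verdict came back.

- **Steps done:** I opened the guard and put all three white carriers on their pins. I then closed the guard, pressed small, medium and large in that order, and opened the guard again.
- **Carriers:** In the last picture all three show their pins through the holes. Plate tops read 26–27 mm at the corners; flush is 25 mm, and the camera reads about 1.3–1.5 mm high.
- **Guard:** The handle bar ended at x ≈ 0.693 m. That works out to about 1.70 rad, the same as when it was first opened. Before the presses, the closed guard's bar centre was about 74 mm high, against 75 mm for the hinge line.
- **Buttons:** Wrist force at the bottom was 14 N for small, 22 N for medium and 22 N for large, against the 5 N needed. The small button's press was not read at its hardest moment; after I eased off it read 3.7 N, slightly higher up. I judged it fully pressed from the 14 N reading.
- **Other things:** The turquoise look-alikes and the bystanders were not touched and stand where they were in the last scene picture. None of the carriers was knocked aside, and the grip did not slip that I could see.

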